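# Unplug the studs of a painted hanger beam and lock their linchpins

## Task

The painted hanger beam on the bearers is ready for assembly. Rock every red masking plug out of its stud - they are too tight for a straight pull, which would lift the beam off its bearers - and put them in the blue tin and shut its lid. Put a linchpin from the rack down through the hole of each of the three studs, head fully home, and swing its sprung ring over the end of the stud so that it snaps shut; leave the hammer, brush and paint can where they are.

Things in the scene. Friction and masses are not known exactly. Their poses are not given: they have to be found in the camera images.
- beam: Green box-section beam 100 x 370 x 60 mm, 5 kg, lying loose on the bearers. Three steel studs, 25 mm thick, point from its face along beam +x, 115 mm apart along y, axes 30 mm above its underside, ends 112 mm from its middle plane; a grey link hangs on each, against the beam. 18 N of pull up on a stud tips it. Origin: centre of its underside, 70 mm above the bench; z up.
- bearers: Two steel offcuts under the beam's ends, fixed, 130 x 40 mm and 70 mm high, 300 mm apart along y. Origin: on the bench midway between them.
- hole1 (a point): Centre of the upper mouth of the vertical 13 mm linchpin hole through the stud at beam y = 115 mm; 90 mm in +x of the beam's origin, 41.5 mm above its underside (111.5 above the bench), on the stud's flat top. There the stud is 23 mm square (23 mm deep hole); its round free end is 22 mm beyond the hole axis. Axes as the beam's.
- hole2 (a point): Centre of the upper mouth of the vertical 13 mm linchpin hole through the stud at beam y = 0 mm; 90 mm in +x of the beam's origin, 41.5 mm above its underside (111.5 above the bench), on the stud's flat top. There the stud is 23 mm square (23 mm deep hole); its round free end is 22 mm beyond the hole axis. Axes as the beam's.
- hole3 (a point): Centre of the upper mouth of the vertical 13 mm linchpin hole through the stud at beam y = -115 mm; 90 mm in +x of the beam's origin, 41.5 mm above its underside (111.5 above the bench), on the stud's flat top. There the stud is 23 mm square (23 mm deep hole); its round free end is 22 mm beyond the hole axis. Axes as the beam's.
- pin1: Brass linchpin, 0.14 kg. Shank 11 mm thick, 42 mm long, tapered tip. Head above it: x -10 to +8, y -8 to +8, z 0 to 30 mm, with a 12 mm lug at +x for the ring hinge. Origin: shank axis at the head's underside (on the stud top when home); z up, x to the ring's side (along beam x when fitted). Grip its y faces, finger tips at z 14 mm or above to clear the ring. Turns freely in a hole.
- ring1 (a joint): Swing of linchpin 1's sprung ring, rad: 0 open (standing out to pin +x, 30 degrees upward), 2.1 shut (straight down, round the stud). Hinge along pin y, 12 mm in +x and 9 mm above the pin's origin. Over-centre spring: about 0.11 N m at both ends, zero at 1.05; pressed down past 1.05 it snaps shut by itself.
- ring1_far (a point): Far point of that steel ring, 43 mm from its hinge, on the wire's centre line. The ring is 48 mm wide outside, of 5 mm wire; about 3 N down on this point swings it.
- pin2: Brass linchpin, 0.14 kg. Shank 11 mm thick, 42 mm long, tapered tip. Head above it: x -10 to +8, y -8 to +8, z 0 to 30 mm, with a 12 mm lug at +x for the ring hinge. Origin: shank axis at the head's underside (on the stud top when home); z up, x to the ring's side (along beam x when fitted). Grip its y faces, finger tips at z 14 mm or above to clear the ring. Turns freely in a hole.
- ring2 (a joint): Swing of linchpin 2's sprung ring, rad: 0 open (standing out to pin +x, 30 degrees upward), 2.1 shut (straight down, round the stud). Hinge along pin y, 12 mm in +x and 9 mm above the pin's origin. Over-centre spring: about 0.11 N m at both ends, zero at 1.05; pressed down past 1.05 it snaps shut by itself.
- ring2_far (a point): Far point of that steel ring, 43 mm from its hinge, on the wire's centre line. The ring is 48 mm wide outside, of 5 mm wire; about 3 N down on this point swings it.
- pin3: Brass linchpin, 0.14 kg. Shank 11 mm thick, 42 mm long, tapered tip. Head above it: x -10 to +8, y -8 to +8, z 0 to 30 mm, with a 12 mm lug at +x for the ring hinge. Origin: shank axis at the head's underside (on the stud top when home); z up, x to the ring's side (along beam x when fitted). Grip its y faces, finger tips at z 14 mm or above to clear the ring. Turns freely in a hole.
- ring3 (a joint): Swing of linchpin 3's sprung ring, rad: 0 open (standing out to pin +x, 30 degrees upward), 2.1 shut (straight down, round the stud). Hinge along pin y, 12 mm in +x and 9 mm above the pin's origin. Over-centre spring: about 0.11 N m at both ends, zero at 1.05; pressed down past 1.05 it snaps shut by itself.
- ring3_far (a point): Far point of that steel ring, 43 mm from its hinge, on the wire's centre line. The ring is 48 mm wide outside, of 5 mm wire; about 3 N down on this point swings it.
- plug1: Red rubber plug, tight in hole 1 at first, or absent. Origin: underside of its 22 x 3 mm flange, on the stud top; z up. Below: 18 mm stem, squeezed ribs on its y sides. Above: flat tab 20 (x) by 12 mm (y), z 3 to 28 mm. A straight pull takes 25 to 40 N; rocked 0.12 rad each way in its y-z plane about z = -9 mm, 1.4 mm higher each time, under 12 N. Out after 18 mm.
- plug2: Red rubber plug, tight in hole 2 at first, or absent. Origin: underside of its 22 x 3 mm flange, on the stud top; z up. Below: 18 mm stem, squeezed ribs on its y sides. Above: flat tab 20 (x) by 12 mm (y), z 3 to 28 mm. A straight pull takes 25 to 40 N; rocked 0.12 rad each way in its y-z plane about z = -9 mm, 1.4 mm higher each time, under 12 N. Out after 18 mm.
- plug3: Red rubber plug, tight in hole 3 at first, or absent. Origin: underside of its 22 x 3 mm flange, on the stud top; z up. Below: 18 mm stem, squeezed ribs on its y sides. Above: flat tab 20 (x) by 12 mm (y), z 3 to 28 mm. A straight pull takes 25 to 40 N; rocked 0.12 rad each way in its y-z plane about z = -9 mm, 1.4 mm higher each time, under 12 N. Out after 18 mm.
- tin: Loose blue steel tin, 150 x 150 mm, 55 mm tall, walls and floor 4 mm, 1 kg; open on top while its lid is up. May get knocked aside. Origin: centre of its underside; z up; the lid is hinged on its +x rim.
- lid (a joint): Angle of the tin's lid, rad: 0 shut, 1.9 fully open (past upright). Hinge line along the tin's y, 75 mm in +x of the tin's centre and 55.5 mm above its underside. Stiff hinge (1.5 N at the free edge); it stays where it is left.
- lid_edge (a point): Middle of the lid's free edge on its outer (top) face, 150 mm from the hinge line; the lid is 4 mm thick and has a 13 mm finger tab beyond this edge.
- rack: Hardwood block 230 x 50 x 50 mm, fixed, with three 13 mm holes 46 mm deep along its x, at -80, 0 and 80 mm; at the start a linchpin stands in each, shank down, head on the block's top, ring open. Origin: centre of its underside.
- hammer: Bystander: hammer lying on the bench beyond the studs.
- brush: Bystander: brush lying on the bench beyond the studs.
- paint: Bystander: green paint can, 76 mm in diameter and 85 mm tall, standing beyond the studs.

How it is judged:
At the end, for the whole second after the job is handed in: Each linchpin is upright (within 7 degrees) in a stud hole of its own, head home within 6 mm, turned to the stud's free end within 25 degrees, its ring shut (above 1.95 rad) round the stud; every plug lies at rest in the tin; beam and tin stand level, the lid shut within 0.08 rad (((horizontal distance between pin1 and hole1 below 0.004 m and distance between pin1 and hole1 below 0.006 m and angle between pin1's own z axis and vertical below 0.12 rad and angle between the x axis of pin1 and the x axis of beam, either way round below 0.45 rad and value of joint ring1 above 1.95 rad) or (horizontal distance between pin1 and hole2 below 0.004 m and distance between pin1 and hole2 below 0.006 m and angle between pin1's own z axis and vertical below 0.12 rad and angle between the x axis of pin1 and the x axis of beam, either way round below 0.45 rad and value of joint ring1 above 1.95 rad) or (horizontal distance between pin1 and hole3 below 0.004 m and distance between pin1 and hole3 below 0.006 m and angle between pin1's own z axis and vertical below 0.12 rad and angle between the x axis of pin1 and the x axis of beam, either way round below 0.45 rad and value of joint ring1 above 1.95 rad)) and ((horizontal distance between pin2 and hole1 below 0.004 m and distance between pin2 and hole1 below 0.006 m and angle between pin2's own z axis and vertical below 0.12 rad and angle between the x axis of pin2 and the x axis of beam, either way round below 0.45 rad and value of joint ring2 above 1.95 rad) or (horizontal distance between pin2 and hole2 below 0.004 m and distance between pin2 and hole2 below 0.006 m and angle between pin2's own z axis and vertical below 0.12 rad and angle between the x axis of pin2 and the x axis of beam, either way round below 0.45 rad and value of joint ring2 above 1.95 rad) or (horizontal distance between pin2 and hole3 below 0.004 m and distance between pin2 and hole3 below 0.006 m and angle between pin2's own z axis and vertical below 0.12 rad and angle between the x axis of pin2 and the x axis of beam, either way round below 0.45 rad and value of joint ring2 above 1.95 rad)) and ((horizontal distance between pin3 and hole1 below 0.004 m and distance between pin3 and hole1 below 0.006 m and angle between pin3's own z axis and vertical below 0.12 rad and angle between the x axis of pin3 and the x axis of beam, either way round below 0.45 rad and value of joint ring3 above 1.95 rad) or (horizontal distance between pin3 and hole2 below 0.004 m and distance between pin3 and hole2 below 0.006 m and angle between pin3's own z axis and vertical below 0.12 rad and angle between the x axis of pin3 and the x axis of beam, either way round below 0.45 rad and value of joint ring3 above 1.95 rad) or (horizontal distance between pin3 and hole3 below 0.004 m and distance between pin3 and hole3 below 0.006 m and angle between pin3's own z axis and vertical below 0.12 rad and angle between the x axis of pin3 and the x axis of beam, either way round below 0.45 rad and value of joint ring3 above 1.95 rad)) and x of plug1 in the frame of tin between -0.074 and 0.074 m and y of plug1 in the frame of tin between -0.074 and 0.074 m and z of plug1 in the frame of tin between 0 and 0.05 m and linear speed of each of plug1, plug2, plug3, tin below 0.02 m/s and x of plug2 in the frame of tin between -0.074 and 0.074 m and y of plug2 in the frame of tin between -0.074 and 0.074 m and z of plug2 in the frame of tin between 0 and 0.05 m and x of plug3 in the frame of tin between -0.074 and 0.074 m and y of plug3 in the frame of tin between -0.074 and 0.074 m and z of plug3 in the frame of tin between 0 and 0.05 m and angle between beam's own z axis and vertical below 0.05 rad and value of joint lid below 0.08 rad and angle between tin's own z axis and vertical below 0.1 rad); the robot touches nothing.
It fails at once if the beam is lifted off its bearers: a stud's top rises more than 10 mm (height (world z) of any of hole1, hole2, hole3 above 0.1215 m).
It fails at once if a bystander (hammer, brush or paint can) is moved more than 30 mm (distance of any of hammer, brush, paint from where it was at the start of the episode above 0.03 m).
Of plug1, plug2, plug3 only 1 to 3 are there at a start; the rules pass over those that are not, and their reading is None.
At some moment in a run one of tin may be knocked a few centimetres aside while the robot is not near it.
It also fails if it takes over 210 s, if anything falls off the work surface, if the arm or the gripper's body presses on something with over 40 N, if the wrist force passes 120 N, or if a joint passes its speed limit or range.

## Robot

A 6-joint arm with a two-finger parallel gripper is mounted at the origin on the work surface. World frame = base frame: x ahead of the robot, y to its left, z up, the work surface at z = 0. Lengths are in m, angles in rad, forces in N, time in s.
With the tool pointing down it reaches from about 0.3 to 0.775 m from the base axis. Payload 14.6 kg.
Tool frame: the origin (TCP) lies at the very end of the fingers, on their centre line; the grasp point (between the pads) lies 19 mm behind it; z points along the fingers, y is the line along which they close (so a half turn about z gives the same grasp; the last joint's range is limited). The gripper opens to 94 mm and grips with 3 to 60 N. Pads are 16 mm wide; open, the fingers measure 119 mm over their backs; the gripper's body (75 mm by 177 mm) begins 78 mm behind the grasp point.
Start: joints at [-1.313, 0.3, 1.521, -0, 1.321, -0.067], TCP at [0.176, -0.521, 0.205] pointing down, gripper open.
Joint ranges: [-3.03, 3.03], [-0.79, 2.21], [0.23, 2.52], [-1.04, 4.18], [0, 3.07], [-2.55, 2.55]. Speed limits (rad/s): [2.22, 2.22, 2.57, 3.14, 3.14, 3.14].

## Interface

Orientations are given as [roll, pitch, yaw] about the fixed x, y, z axes, in that order (R = Rz(yaw) Ry(pitch) Rx(roll)).
In Python, from station import ctrl, cams gives the robot as it stands. The module is installed in compiled form; this text tells all that it offers.
- The arm moves only by the tool arm_command, never from a script. Its argument "plan" is a list that holds one entry, the list of rows, each a list of 7 numbers: the shift along the tool's x, y, z in mm, then the turn, a rotation vector about the tool's x, y, z in rad, then the closure, from -1 (fully open) to 1 (shut). A call has 1 to 12 rows; each row is the pose to reach, as a shift and turn from the pose commanded when the call began, along the tool's axes at that moment; what a row does not reach only later rows make up. A row lasts 1/10 s, in which the tool goes at most 50 mm and 8.59 degrees, less where a joint would pass 70% of its speed; a pose out of reach is approached as far as the arm can. A call with a gripper value outside its range is refused whole. The fingers move at their own pace and stop on an object; "squeeze" is the grip in N (left out, the last holds). Time passes only in rows, so rows that repeat a pose let the fingers close. It gives the time, the measured TCP pose, the force, the opening and the grip force at its end, in the units of the state.
- ctrl.get_obs(): the state, without advancing time (a new reading comes with each control period).
- cams.camera(name): name is "scene" or "side" or "wrist"; returns (picture, depth): 400x640x3 uint8, blue, green, red; 400x640 float32, m along the optical axis (not along the pixel's ray), 0 where there is no reading.
- cams.camera_info(name): a dict with "fx", "fy", "cx", "cy" (pixels), "dist_coeffs" ([k1, k2, p1, p2, k3] as OpenCV has them; the pictures are not rectified), "world_to_cam" (4x4, takes a point from world to camera coordinates). Camera axes: x right, y down, z forward; pixel columns grow to the right and rows downward; lengths in m; the calibration is good to about 2 mm. A picture is of the moment at which its call begins: read the wrist's pose just before it. camera_info takes no time and is no camera call; for the wrist camera it gives the pose at the moment of the call.
- ctrl.hand_in(): hands the job in; it is judged then, once.
The state is a dict: "time_s": time; "qpos": joint angles; "joint_vel": joint speeds; "tau": joint torques, N m; "ee_pos": TCP position; "eef_rot": TCP orientation; "force": force on the tool from outside, world axes, zero at the start; "moment": the same for the moment, N m; "grip_width": finger opening in m; "grip_force": force on a finger pad.
Only numpy, scipy, OpenCV 4.12 (cv2) and the standard library are available. Lean on these libraries where they do the work, as an engineer would, in place of code of your own. Each camera call takes 0.05 s, during which the arm holds its last target. There are 200 camera calls.

## Working session

There is one attempt and no reset: what is moved stays moved. The work goes in short steps, Python scripts to look and compute and a tool call to move; the robot and the scene stay as the last step left them, time stands still between calls to the robot, and variables do not carry over. Pictures are saved under pics/ and viewed, at most 14 in all, crops included, and the job is handed in when it is done.

Besides the shell and the picture viewer there is one more tool, called after ">>>" as a command line: name --argument value ..., lists and objects as JSON in quotes. arm_command: Moves the arm, as the interface text tells. Its arguments: {"type":"object","properties":{"plan":{"type":"array"},"squeeze":{"type":"number"}},"required":["plan"]}

```bash
ls; mkdir -p pics; cat > h.py <<'E'
import numpy as np, cv2
from scipy.spatial.transform import Rotation as R
from station import ctrl, cams
def look(n):
    inf=cams.camera_info(n); p,d=cams.camera(n); return p,d,inf
def K(i): return np.array([[i['fx'],0,i['cx']],[0,i['fy'],i['cy']],[0,0,1]])
def ray(i,uv):
    u=cv2.undistortPoints(np.array(uv,float).reshape(-1,1,2),K(i),np.array(i['dist_coeffs'])).reshape(-1,2)
    T=np.linalg.inv(np.array(i['world_to_cam'])); 
    return T[:3,3],(np.c_[u,np.ones(len(u))]@T[:3,:3].T)
def plane(i,uv,z):
    o,d=ray(i,uv); return o+d*((z-o[2])/d[:,2])[:,None]
def proj(i,P):
    T=np.array(i['world_to_cam']); P=np.array(P,float).reshape(-1,3)
    q=cv2.projectPoints(P,cv2.Rodrigues(T[:3,:3])[0],T[:3,3],K(i),np.array(i['dist_coeffs']))[0]; return q.reshape(-1,2)
def cloud(i,d):
    v,u=np.mgrid[0:400,0:640]; o,r=ray(i,np.c_[u.ravel(),v.ravel()])
    return (o+r*d.reshape(-1,1)).reshape(400,640,3)
def tri(i1,p1,i2,p2):
    o1,d1=ray(i1,[p1]);o2,d2=ray(i2,[p2]);d1=d1[0];d2=d2[0]
    s=np.linalg.lstsq(np.c_[d1,-d2],o2-o1,rcond=None)[0]
    a=o1+s[0]*d1;b=o2+s[1]*d2; return (a+b)/2,np.linalg.norm(a-b)
E
python3 - <<'E'
from h import *
o=ctrl.get_obs(); print({k:np.round(v,3) for k,v in o.items()})
for n in("scene","side"):
    p,d,i=look(n); cv2.imwrite(f"pics/{n}0.png",p); np.savez(f"{n}0.npz",p=p,d=d)
    T=np.linalg.inv(i['world_to_cam']); print(n,T[:3,3].round(3),T[:3,2].round(2),i['fx'],i['dist_coeffs'])
E
```

```text
pics
{'time_s': np.float64(0.0), 'qpos': array([-1.313,  0.3  ,  1.522, -0.   ,  1.321, -0.067]), 'joint_vel': array([-0.001,  0.   , -0.001,  0.   ,  0.001,  0.002]), 'tau': array([ 3.0000e-03, -5.3181e+01, -3.5274e+01,  7.1000e-02,  2.4000e-02,
       -0.0000e+00]), 'ee_pos': array([ 0.175, -0.521,  0.205]), 'eef_rot': array([-3.14 , -0.   ,  0.325]), 'force': array([-0.618, -0.667,  0.067]), 'moment': array([-0.032, -0.049,  0.042]), 'grip_force': np.float64(0.0), 'grip_width': np.float64(0.094)}
scene [ 1.203 -0.77   0.792] [-0.54  0.64 -0.56] 431.0922815247778 [-0.08383835  0.          0.          0.          0.        ]
side [0.351 0.784 1.052] [ 0.19 -0.61 -0.77] 438.68430888030366 [-0.01000996  0.          0.          0.          0.        ]
```

View pics/scene0.png

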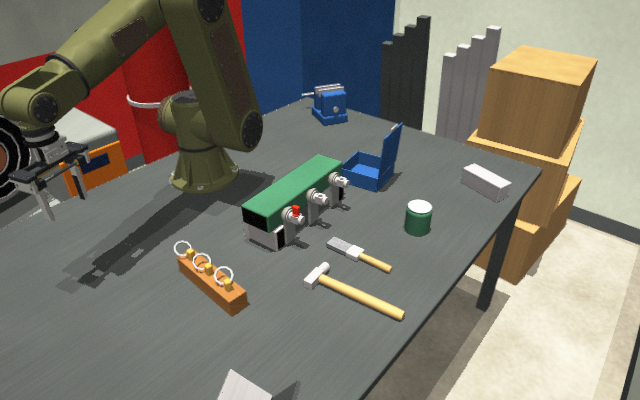

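View pics/side0.png

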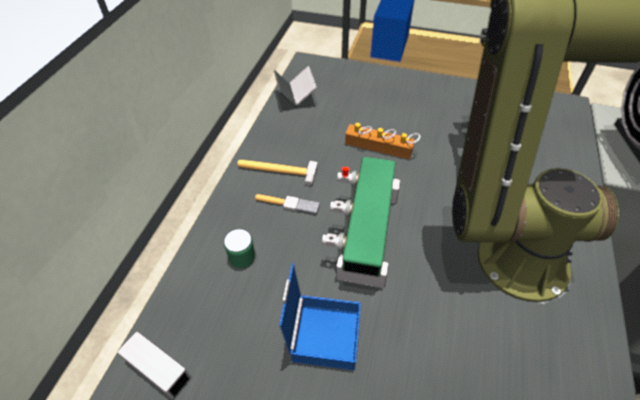

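The scene view shows one red plug at (295,211), the rack at (210,280) with three open rings, the tin at (370,165) with its lid up, and the beam with its studs toward +x. The side view agrees: plug (345,172), rack (380,140), tin (327,330). Next I measure coarse poses.

```bash
cat > m.py <<'E'
from h import *
def coarse():
    out={}
    for n in("scene","side"):
        f=np.load(f"{n}0.npz");p,d=f['p'],f['d'];i=cams.camera_info(n);C=cloud(i,d)
        h=cv2.cvtColor(p,cv2.COLOR_BGR2HSV); H,S,V=h[...,0],h[...,1],h[...,2]
        x,y,z=C[...,0],C[...,1],C[...,2]
        ok=(d>0)&(x>0.15)&(x<1)&(abs(y)<.6)
        ms={'beamtop':(H>50)&(H<85)&(S>80)&(z>.11)&(z<.15),'red':((H<6)|(H>174))&(S>150)&(z>.09)&(z<.2),
            'rack':(H>5)&(H<20)&(S>110)&(z>.03)&(z<.07)&(y<-.1)&(x<.75),'bluetin':(H>105)&(H<125)&(S>130)&(z<.25)&(z>0.03),'brass':(H>18)&(H<30)&(S>110)&(z>.055)&(z<.11)&(y<-.1)}
        for k,m in ms.items():
            q=C[m&ok]
            if len(q)<5: print(n,k,len(q)); continue
            r=cv2.minAreaRect(q[:,:2].astype(np.float32)*1000)
            print(n,k,len(q),'c',np.round(r[0],1),'s',np.round(r[1],1),'a',round(r[2],1),'z',np.percentile(q[:,2],[5,50,95]).round(3))
            if k=='brass':
                nn,l,st,ce=cv2.connectedComponentsWithStats((m&ok).astype(np.uint8))
                for j in range(1,nn):
                    if st[j,4]>5: print('   ',ce[j].round(1),C[l==j].mean(0).round(4))
coarse()
E
python3 m.py
```

```text
scene beamtop 2553 c [438.7  20.9] s [101.3 371. ] a 5.0 z [0.118 0.131 0.133]
scene red 92 c [ 492.8 -130. ] s [145.5  31.1] a 37.9 z [0.104 0.127 0.141]
scene rack 1301 c [ 486.6 -243.6] s [257.5 235.1] a 86.7 z [0.034 0.051 0.061]
scene bluetin 1112 c [513.8 162.9] s [166.9 567.5] a 11.4 z [0.033 0.058 0.194]
scene brass 174 c [ 486.  -239.3] s [232.  180.3] a 86.7 z [0.058 0.077 0.082]
    [189.5 253.1] [ 0.4039 -0.3452  0.0741]
    [208.2 267.9] [ 0.4847 -0.3483  0.0729]
    [227.3 283.8] [ 0.5636 -0.3536  0.0729]
side beamtop 3954 c [438.   26.7] s [100.3 372.9] a 5.0 z [0.126 0.129 0.132]
side red 49 c [485.3  63.8] s [ 21.1 321.5] a 20.5 z [0.11  0.129 0.14 ]
side rack 780 c [ 481.5 -343.5] s [ 58.3 230. ] a 86.4 z [0.032 0.048 0.057]
side bluetin 1544 c [575.7 387.5] s [496.8 223.4] a 24.1 z [0.033 0.058 0.199]
side brass 129 c [ 476.6 -343.2] s [ 19.4 184.6] a 87.1 z [0.058 0.071 0.081]
    [357.8 126.6] [ 0.5579 -0.345   0.0714]
    [380.5 131.8] [ 0.4792 -0.3414  0.07  ]
    [404.1 137.2] [ 0.3989 -0.3368  0.0699]
```

```bash
cat >> h.py <<'E'
def mv(p,rpy=None):
    """shift(mm)+rotvec in current tool frame to reach world p, rpy"""
    o=ctrl.get_obs(); R0=R.from_euler('xyz',o['eef_rot']); 
    s=R0.inv().apply(np.array(p)-o['ee_pos'])*1000
    r=(R0.inv()*R.from_euler('xyz',rpy)).as_rotvec() if rpy is not None else np.zeros(3)
    return s.round(1).tolist()+r.round(4).tolist()
E
python3 - <<'E'
from h import *
i=cams.camera_info('wrist');o=ctrl.get_obs();R0=R.from_euler('xyz',o['eef_rot'])
T=np.linalg.inv(i['world_to_cam']);print('cam in tool',R0.inv().apply(T[:3,3]-o['ee_pos']).round(3),(R0.inv().as_matrix()@T[:3,:3]).round(2),i['fx'])
print(mv([.42,-.33,.33],[np.pi,0,0.087]))
E
```

```text
cam in tool [ 0.073 -0.001 -0.179] [[-0.   -0.97 -0.26]
 [ 1.   -0.   -0.  ]
 [ 0.   -0.26  0.97]] 312.32068734779483
[292.7, -103.1, -124.9, -0.001, 0.0001, 0.2378]
```

>>> arm_command --plan '[[[293,-103,-60,0,0,0.238,-1],[293,-103,-60,0,0,0.238,-1],[293,-103,-60,0,0,0.238,-1],[293,-103,-60,0,0,0.238,-1],[293,-103,-60,0,0,0.238,-1],[293,-103,-60,0,0,0.238,-1],[293,-103,-60,0,0,0.238,-1],[293,-103,-60,0,0,0.238,-1],[293,-103,-60,0,0,0.238,-1],[293,-103,-60,0,0,0.238,-1],[293,-103,-60,0,0,0.238,-1],[293,-103,-60,0,0,0.238,-1]]]'

```text
time_s: 1.3
ee_pos: [0.4197, -0.3307, 0.2653]
eef_rot: [-3.141, 0.0, 0.086]
force: [-0.1, -0.1, -0.4]
grip_width: 0.094
grip_force: 0.0
```

```bash
python3 - <<'E'
from h import *
o=ctrl.get_obs();print(o['time_s'],o['ee_pos'],o['eef_rot'])
p,d,i=look('wrist');cv2.imwrite('pics/w1.png',p);np.savez('w1.npz',p=p,d=d,w=i['world_to_cam'])
E
```

```text
1.3 [ 0.41968952 -0.33070836  0.26529367] [-3.14142207e+00  2.26848036e-04  8.55056964e-02]
```

View pics/w1.png

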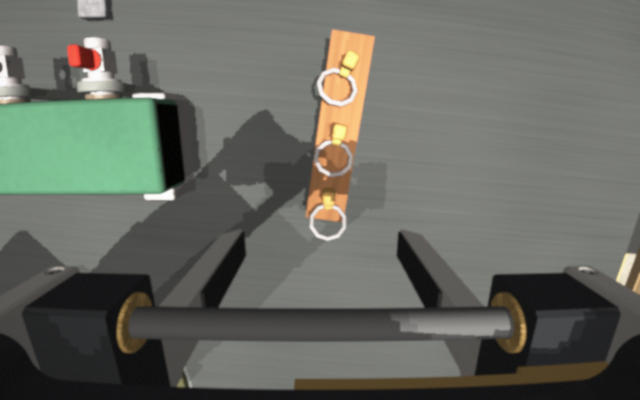

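The wrist view shows the rack with pin heads at about (350,62), (339,133) and (328,200). All rings point toward world −x, slightly +y. The plug is at (85,55) on the stud nearest the rack. Next I look at the studs from yaw 0.087 and again from the opposite yaw, to cancel camera bias.

>>> arm_command --plan '[[[72,-355,15,0,0,0,-1],[72,-355,15,0,0,0,-1],[72,-355,15,0,0,0,-1],[72,-355,15,0,0,0,-1],[72,-355,15,0,0,0,-1],[72,-355,15,0,0,0,-1],[72,-355,15,0,0,0,-1],[72,-355,15,0,0,0,-1],[72,-355,15,0,0,0,-1],[72,-355,15,0,0,0,-1],[72,-355,15,0,0,0,-1],[72,-355,15,0,0,0,-1]]]'

```text
time_s: 2.55
ee_pos: [0.4613, 0.0286, 0.2505]
eef_rot: [3.142, -0.0, 0.085]
force: [-0.2, -0.4, -0.1]
grip_width: 0.0937
grip_force: 0.0
```

```bash
python3 - <<'E'
from h import *
p,d,i=look('wrist');cv2.imwrite('pics/w2.png',p);np.savez('w2.npz',p=p,d=d,w=i['world_to_cam'])
print(proj(i,[[.5277,.0318,.1115],[.5377,-.083,.1115],[.5177,.1464,.1115]]).round(1))
print(mv([.60,.04,.27],[np.pi,0,0.087+np.pi]))
E
```

```text
[[324.4 124.9]
 [439.4 125.3]
 [209.5 125.8]]
[139.2, 0.6, -19.5, -0.0001, -0.0, 3.1397]
```

View pics/w2.png

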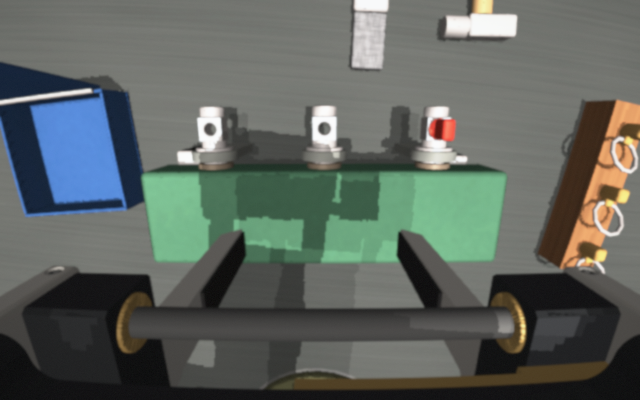

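The wrist view shows open holes at (209,129) and (324,129), and the plug at (442,129) in stud 3. The tin is at left, lid open. Now I turn half round for the second view.

>>> arm_command --plan '[[[139,0,-20,0,0,-0.15,-1],[139,0,-20,0,0,-0.3,-1],[139,0,-20,0,0,-0.45,-1],[139,0,-20,0,0,-0.6,-1],[139,0,-20,0,0,-0.75,-1],[139,0,-20,0,0,-0.9,-1],[139,0,-20,0,0,-1.05,-1],[139,0,-20,0,0,-1.2,-1],[139,0,-20,0,0,-1.35,-1],[139,0,-20,0,0,-1.5,-1],[139,0,-20,0,0,-1.64,-1],[139,0,-20,0,0,-1.64,-1]]]'

```text
time_s: 3.8
ee_pos: [0.5998, 0.0411, 0.2704]
eef_rot: [-3.141, 0.0, 1.728]
force: [-0.2, -0.2, 0.1]
grip_width: 0.0943
grip_force: 0.0
```

>>> arm_command --plan '[[[0,0,0,0,0,-0.15,-1],[0,0,0,0,0,-0.3,-1],[0,0,0,0,0,-0.45,-1],[0,0,0,0,0,-0.6,-1],[0,0,0,0,0,-0.75,-1],[0,0,0,0,0,-0.9,-1],[0,0,0,0,0,-1.05,-1],[0,0,0,0,0,-1.2,-1],[0,0,0,0,0,-1.35,-1],[0,0,0,0,0,-1.5,-1],[0,0,0,0,0,-1.5,-1],[0,0,0,0,0,-1.5,-1]]]'

```text
time_s: 5.0
ee_pos: [0.5998, 0.0415, 0.2704]
eef_rot: [-3.142, -0.0, -3.064]
force: [-0.1, -0.2, -0.2]
grip_width: 0.0939
grip_force: 0.0
```

```bash
python3 - <<'E'
from h import *
o=ctrl.get_obs();print(o['time_s'],o['ee_pos'],o['eef_rot'],o['qpos'])
p,d,i=look('wrist');cv2.imwrite('pics/w3.png',p);np.savez('w3.npz',p=p,d=d,w=i['world_to_cam'])
print(proj(i,[[.5277,.0318,.1115],[.5377,-.083,.1115],[.5177,.1464,.1115]]).round(1))
E
```

```text
5.0 [0.59975678 0.04153964 0.27039765] [-3.14157382e+00 -1.09304301e-04 -3.06383646e+00] [ 8.24570838e-03  3.78932267e-01  1.26677065e+00 -2.64556167e-05
  1.49599747e+00 -1.64030483e+00]
[[316.  122.4]
 [207.6 124.1]
 [424.5 121.9]]
```

View pics/w3.png

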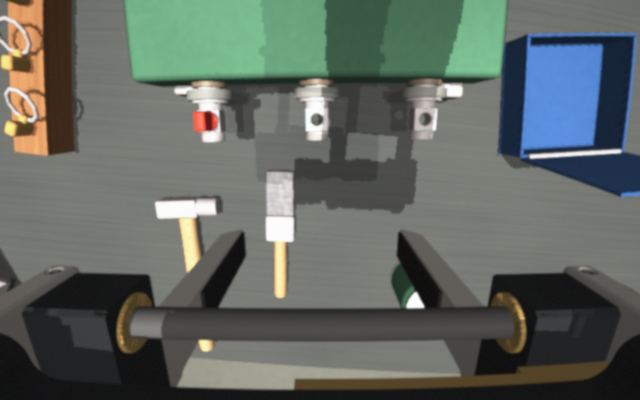

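The opposite view shows holes at (317,119) and (425,119), the plug at (205,121), and the tin at (570,95).

```bash
cat >> h.py <<'E'
def load(f,n='wrist'):
    z=np.load(f); i=dict(cams.camera_info(n)); i['world_to_cam']=z['w']; return z['p'],z['d'],i
def dark(p,c,r=10):
    x0,y0=int(c[0])-r,int(c[1])-r; g=cv2.cvtColor(p[y0:y0+2*r+1,x0:x0+2*r+1],cv2.COLOR_BGR2GRAY)
    g=cv2.resize(g,None,fx=8,fy=8,interpolation=cv2.INTER_CUBIC)
    _,b=cv2.threshold(g,110,255,cv2.THRESH_BINARY_INV)
    n,l,s,ce=cv2.connectedComponentsWithStats(b); 
    k=l[l.shape[0]//2-12:l.shape[0]//2+12,l.shape[1]//2-12:l.shape[1]//2+12]; k=np.bincount(k[k>0]).argmax()
    return (ce[k]+.5)/8-.5+[x0,y0],s[k,2:]/8.
E
python3 - <<'E'
from h import *
p2,d2,i2=load('w2.npz');p3,d3,i3=load('w3.npz')
a={1:((209,129),(425,119)),2:((324,129),(317,119))}
for k,(u,v) in a.items():
    A,sa=dark(p2,u);B,sb=dark(p3,v)
    print(k,A.round(1),sa,B.round(1),sb,tri(i2,A,i3,B),plane(i2,[A],.1115).round(4),plane(i3,[B],.1115).round(4))
for p,d,i in((p2,d2,i2),(p3,d3,i3)):
    h=cv2.cvtColor(p,cv2.COLOR_BGR2HSV);m=((h[...,0]<8)|(h[...,0]>172))&(h[...,1]>150);C=cloud(i,d)
    n,l,s,ce=cv2.connectedComponentsWithStats(m.astype(np.uint8));k=1+s[1:,4].argmax();print(s[k],ce[k])
    q=C[l==k];t=q[q[:,2]>.133];print(len(q),len(t),t.mean(0) if len(t) else 0,np.percentile(q[:,2],[5,50,90,98]))
    h2=(h[...,0]>50)&(h[...,0]<85)&(h[...,1]>80)&(C[...,2]>.12)&(C[...,2]<.14);q=C[h2]
    print(cv2.minAreaRect(q[:,:2].astype(np.float32)*1000),q[:,2].mean())
E
```

```text
1 [208.6 129. ] [  8.5    10.875 530.25 ] [426.3 118.5] [  8.5    11.875 593.25 ] (array([0.51367962, 0.15249782, 0.09686602]), np.float64(0.00018519457767375086)) [[0.5145 0.1473 0.1115]] [[0.5141 0.1478 0.1115]]
2 [322.2 127.7] [  9.375  10.5   451.625] [317.8 119.8] [ 10.      9.625 461.25 ] (array([0.52484536, 0.03368507, 0.1147992 ]), np.float64(0.00019356095683727316)) [[0.5248 0.0338 0.1115]] [[0.5249 0.0336 0.1115]]
[430 120  25  21 424] [442.70518868 129.2240566 ]
424 249 [ 0.53404352 -0.07979546  0.14190093] [0.1139131  0.13727854 0.13954364 0.1403103 ]
((436.46551513671875, 26.491256713867188), (97.40248107910156, 369.74432373046875), 4.979909896850586) 0.12958604066466547
[193 112  24  20 349] [204.30659026 120.87965616]
349 209 [ 0.53416315 -0.08052679  0.13973051] [0.11384272 0.137183   0.13951166 0.14036062]
((448.79937744140625, 27.083343505859375), (75.0820083618164, 369.5394592285156), 4.37168025970459) 0.12957471002635138
```

```bash
python3 - <<'E'
from h import *
print(mv([.5346,-.0806,.160],[np.pi,0,0.087-np.pi]),mv([.5346,-.0806,.118],[np.pi,0,0.087-np.pi]))
# tin
for f in('scene','side'):
    z=np.load(f+'0.npz');p,d=z['p'],z['d'];i=cams.camera_info(f);C=cloud(i,d);h=cv2.cvtColor(p,cv2.COLOR_BGR2HSV)
    m=(h[...,0]>105)&(h[...,0]<125)&(h[...,1]>130)&(d>0)&(C[...,0]>.4)&(C[...,0]<.8)&(C[...,1]>.2)&(C[...,1]<.6)
    q=C[m&(C[...,2]>.045)&(C[...,2]<.06)];print(f,len(q),cv2.minAreaRect(q[:,:2].astype(np.float32)*1000))
    q=C[m&(C[...,2]>.08)];print('lid',len(q),q.mean(0),np.cov(q.T).round(5).tolist(),q[:,2].max())
for f in('w2.npz','w3.npz'):
    p,d,i=load(f);C=cloud(i,d);h=cv2.cvtColor(p,cv2.COLOR_BGR2HSV)
    m=(h[...,0]>105)&(h[...,0]<125)&(h[...,1]>130)&(d>0)&(C[...,1]>.2)
    q=C[m&(C[...,2]>.05)&(C[...,2]<.06)];print(f,len(q),cv2.minAreaRect(q[:,:2].astype(np.float32)*1000))
E
```

```text
[74.6, -116.7, 110.4, 0.0, -0.0001, -0.0083] [74.6, -116.7, 152.4, 0.0, -0.0001, -0.0083]
scene 200 ((469.6170349121094, 358.8773193359375), (148.81381225585938, 157.20233154296875), 7.31106424331665)
lid 482 [0.55212955 0.36101759 0.14578517] [[5e-05, -0.00029, 7e-05], [-0.00029, 0.00183, 7e-05], [7e-05, 7e-05, 0.00135]] 0.20753308851283658
side 365 ((589.5028686523438, 416.278564453125), (450.259033203125, 176.78173828125), 24.730546951293945)
lid 741 [0.54551058 0.37856269 0.14759405] [[0.00022, -2e-05, 0.00019], [-2e-05, 0.0022, 0.00011], [0.00019, 0.00011, 0.00142]] 0.20821719291506335
w2.npz 1409 ((464.84381103515625, 359.952880859375), (149.232177734375, 151.84815979003906), 9.040574073791504)
w3.npz 1476 ((464.76690673828125, 360.2156982421875), (149.43992614746094, 152.04623413085938), 8.893631935119629)
```

>>> arm_command --plan '[[[20,-40,30,0,0,0,-0.3],[50,-80,60,0,0,-0.008,-0.3],[75,-117,90,0,0,-0.008,-0.3],[75,-117,110,0,0,-0.008,-0.3],[75,-117,130,0,0,-0.008,-0.3],[75,-117,142,0,0,-0.008,-0.3],[75,-117,152,0,0,-0.008,-0.3],[75,-117,152,0,0,-0.008,-0.3],[75,-117,152,0,0,-0.008,0.5],[75,-117,152,0,0,-0.008,1],[75,-117,152,0,0,-0.008,1],[75,-117,152,0,0,-0.008,1]]]' --squeeze 30

```text
time_s: 6.25
ee_pos: [0.5352, -0.0811, 0.1188]
eef_rot: [-3.141, 0.001, -3.048]
force: [-0.3, -0.0, -0.2]
grip_width: 0.0326
grip_force: 0.0
```

>>> arm_command --plan '[[[0,0,0,0,0,0,1],[0,0,0,0,0,0,1]]]'

```text
time_s: 6.45
ee_pos: [0.535, -0.0811, 0.1186]
eef_rot: [-3.142, 0.0, -3.048]
force: [1.1, -1.2, -0.7]
grip_width: 0.0166
grip_force: 0.3
```

>>> arm_command --plan '[[[0,0,0,0,0,0,1],[0,0,0,0,0,0,1],[0,0,0,0,0,0,1]]]'

```text
time_s: 6.75
ee_pos: [0.5352, -0.0822, 0.1189]
eef_rot: [-3.14, 0.001, -3.049]
force: [-0.4, -7.7, 2.2]
grip_width: 0.0114
grip_force: 29.9
```

>>> arm_command --plan '[[[0,1,-0.3,0.06,0,0,1],[0,1.9,-0.7,0.12,0,0,1],[0,1,-1,0.06,0,0,1],[0,-1,-1.5,-0.06,0,0,1],[0,-1.9,-2.1,-0.12,0,0,1],[0,-1.9,-2.1,-0.12,0,0,1]]]'

```text
time_s: 7.35
ee_pos: [0.5352, -0.0846, 0.1202]
eef_rot: [3.02, 0.0, -3.051]
force: [1.5, -1.7, -1.0]
grip_width: 0.0118
grip_force: 29.9
```

>>> arm_command --plan '[[[0,1.9,-0.6,0.12,0,0,1],[0,3.8,-0.9,0.24,0,0,1],[0,3.8,-0.9,0.24,0,0,1],[0,2.1,-2.0,0.12,0,0,1],[0,0.3,-2.8,0,0,0,1],[0,0.3,-2.8,0,0,0,1],[0,2.3,-3.4,0.12,0,0,1],[0,4.2,-3.7,0.24,0,0,1],[0,4.2,-3.7,0.24,0,0,1],[0,2.4,-4.8,0.12,0,0,1],[0,0.7,-5.5,0,0,0,1],[0,0.7,-5.5,0,0,0,1]]]'

```text
time_s: 8.55
ee_pos: [0.5353, -0.0842, 0.1259]
eef_rot: [3.017, 0.001, -3.05]
force: [1.3, 0.9, -1.7]
grip_width: 0.012
grip_force: 29.8
```

>>> arm_command --plan '[[[0,1.9,-0.6,0.12,0,0,1],[0,3.8,-0.9,0.24,0,0,1],[0,3.8,-0.9,0.24,0,0,1],[0,2.1,-2.0,0.12,0,0,1],[0,0.3,-2.8,0,0,0,1],[0,0.3,-2.8,0,0,0,1],[0,2.3,-3.4,0.12,0,0,1],[0,4.2,-3.7,0.24,0,0,1],[0,4.2,-3.7,0.24,0,0,1],[0,2.4,-4.8,0.12,0,0,1],[0,0.7,-5.5,0,0,0,1],[0,0.7,-5.5,0,0,0,1]]]'

```text
time_s: 9.75
ee_pos: [0.5356, -0.084, 0.1324]
eef_rot: [3.013, 0.002, -3.05]
force: [-2.0, 3.3, 8.5]
grip_width: 0.0118
grip_force: 30.0
```

>>> arm_command --plan '[[[0,1.9,-0.6,0.12,0,0,1],[0,3.8,-0.9,0.24,0,0,1],[0,3.8,-0.9,0.24,0,0,1],[0,2.1,-2.0,0.12,0,0,1],[0,0.3,-2.8,0,0,0,1],[0,0.3,-2.8,0,0,0,1],[0,2.3,-3.4,0.12,0,0,1],[0,4.2,-3.7,0.24,0,0,1],[0,4.2,-3.7,0.24,0,0,1],[0,2.4,-4.8,0.12,0,0,1],[0,2.7,-7,0.12,0,0,1],[0,3.0,-10,0.12,0,0,1]]]'

```text
time_s: 10.95
ee_pos: [0.5349, -0.0817, 0.142]
eef_rot: [-3.141, -0.0, -3.05]
force: [0.1, 0.0, -0.4]
grip_width: 0.0114
grip_force: 30.0
```

```bash
python3 - <<'E'
from h import *
o=ctrl.get_obs();print(o['time_s'],o['ee_pos'],o['eef_rot'],o['force'])
p,d,i=look('wrist');cv2.imwrite('pics/w4.png',p[60:400,120:520]);np.savez('w4.npz',p=p,d=d,w=i['world_to_cam'])
C=cloud(i,d);h=cv2.cvtColor(p,cv2.COLOR_BGR2HSV);m=((h[...,0]<8)|(h[...,0]>172))&(h[...,1]>150)
v,u=np.nonzero(m);print(len(u),u.min(),u.max(),v.min(),v.max(),np.percentile(C[m][:,2],[2,50,98]))
E
```

```text
10.95 [ 0.53491639 -0.08174219  0.14202555] [-3.14108290e+00 -1.50332600e-04 -3.04964356e+00] [ 0.08966563  0.04218836 -0.42549439]
990 310 332 226 272 [0.13588343 0.16081793 0.17110073]
```

View pics/w4.png

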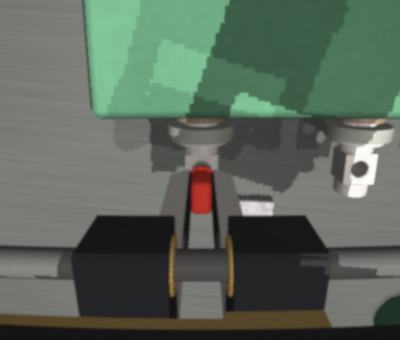

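The crop shows the red plug clear of the stud in the fingers at (200,190). I carry it above the tin.

```bash
python3 - <<'E'
from h import *
print(mv([.450,.358,.2],[np.pi,0,0.087-np.pi]))
E
```

```text
[44.1, 445.4, -57.9, -0.0011, 0.0004, 0.0056]
```

>>> arm_command --plan '[[[0,0,-40,0,0,0,1],[0,0,-90,0,0,0,1],[0,40,-120,0,0,0,1],[10,90,-120,0,0,0,1],[20,140,-120,0,0,0,1],[30,190,-120,0,0,0,1],[44,240,-120,0,0,0,1],[44,290,-110,0,0,0,1],[44,340,-100,0,0,0,1],[44,390,-80,0,0,0,1],[44,445,-70,0,0,0,1],[44,445,-70,0,0,0,1]]]'

```text
time_s: 12.2
ee_pos: [0.4479, 0.3613, 0.2103]
eef_rot: [-3.14, -0.001, -3.045]
force: [-0.1, -0.5, -0.7]
grip_width: 0.0119
grip_force: 30.0
```

```bash
cat > tin.py <<'E'
from h import *
def tin(p,d,i):
    C=cloud(i,d);h=cv2.cvtColor(p,cv2.COLOR_BGR2HSV)
    m=(h[...,0]>105)&(h[...,0]<125)&(h[...,1]>130)&(d>0)&(C[...,1]>.2)&(C[...,0]<.7)
    q=C[m&(C[...,2]>.05)&(C[...,2]<.06)];print('tin',len(q),cv2.minAreaRect(q[:,:2].astype(np.float32)*1000))
    q=C[m&(C[...,2]>.001)&(C[...,2]<.012)]; print('floor',len(q),cv2.minAreaRect(q[:,:2].astype(np.float32)*1000) if len(q)>4 else 0)
E
python3 - <<'E'
from tin import *
o=ctrl.get_obs();print(o['time_s'],o['ee_pos'],o['eef_rot'],o['qpos'])
tin(*look('wrist'));tin(*look('scene'))
print(mv([.450,.358,.045],[np.pi,0,0.087-np.pi]))
E
```

```text
12.2 [0.44794153 0.3613424  0.21034501] [-3.14029453e+00 -1.19603990e-03 -3.04501313e+00] [ 6.15410491e-01  3.54345480e-01  1.43760705e+00 -5.47348608e-04
  1.35132249e+00 -1.05184652e+00]
tin 1521 ((463.309814453125, 360.3404846191406), (148.54527282714844, 147.92544555664062), 8.482585906982422)
floor 10979 ((466.4035339355469, 360.9992370605469), (140.06851196289062, 142.00473022460938), 8.635738372802734)
tin 347 ((-26.289886474609375, 697.001708984375), (666.7700805664062, 1403.9471435546875), 48.94417190551758)
floor 582 ((-60.3148193359375, 653.8604736328125), (629.1572265625, 1371.07958984375), 45.77483367919922)
[-1.3, -1.4, 166.0, -0.0012, -0.0008, 0.0092]
```

>>> arm_command --plan '[[[0,0,45,0,0,0,1],[0,0,90,0,0,0,1],[0,0,130,0,0,0,1],[0,0,155,0,0,0,1],[0,0,164,0,0,0,1],[0,0,164,0,0,0,0.2],[0,0,164,0,0,0,0.2],[0,0,164,0,0,0,0.2],[0,0,130,0,0,0,0.2],[0,0,85,0,0,0,0.2],[0,0,40,0,0,0,0.2],[0,0,0,0,0,0,0.2]]]'

```text
time_s: 13.5
ee_pos: [0.4498, 0.3578, 0.2157]
eef_rot: [3.14, 0.003, -3.048]
force: [0.4, -0.2, -0.2]
grip_width: 0.0376
grip_force: 0.0
```

```bash
python3 - <<'E'
from tin import *
o=ctrl.get_obs();print(o['time_s'],o['ee_pos'],o['eef_rot'],o['qpos'])
p,d,i=look('wrist');tin(p,d,i);cv2.imwrite('pics/w5.png',p)
C=cloud(i,d);h=cv2.cvtColor(p,cv2.COLOR_BGR2HSV);m=((h[...,0]<8)|(h[...,0]>172))&(h[...,1]>150);print(m.sum(),np.median(C[m],0))
m=(h[...,0]>105)&(h[...,0]<125)&(h[...,1]>130)&(d>0)&(C[...,2]>.08)
q=C[m];print('lid',len(q),q.mean(0) if len(q) else 0)
E
```

```text
13.5 [0.44984109 0.357821   0.21572545] [ 3.14015861e+00  2.68868741e-03 -3.04832057e+00] [ 6.08271772e-01  3.45988297e-01  1.43624323e+00 -7.80158267e-05
  1.35631486e+00 -1.05578208e+00]
tin 1352 ((463.03973388671875, 360.2407531738281), (147.79641723632812, 147.88673400878906), 8.652485847473145)
floor 10905 ((466.3648681640625, 360.4359130859375), (140.26126098632812, 143.0721435546875), 8.542442321777344)
260 [0.44631871 0.35942881 0.04575713]
lid 4943 [0.54485714 0.36676393 0.15220508]
```

View pics/w5.png

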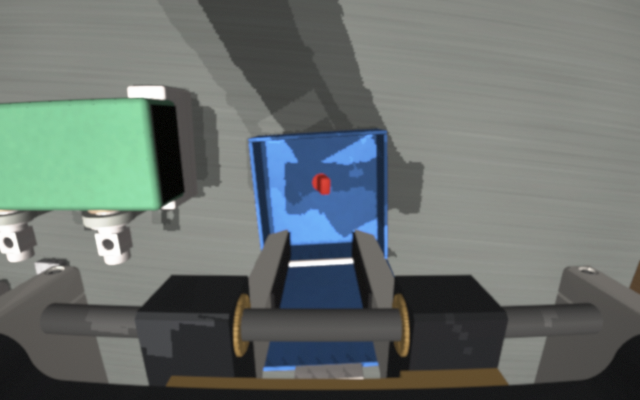

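The view shows the plug standing in the tin at (321,184), with the lid near upright. I go round behind the lid with closed fingers.

```bash
python3 - <<'E'
from h import *
print(mv([.586,.378,.33],[np.pi,0,0.152-np.pi]),mv([.586,.378,.16],[np.pi,0,0.152-np.pi]))
E
```

```text
[-136.9, 7.0, -106.1, 0.0055, 0.0105, -0.0587] [-135.2, 6.1, 63.9, 0.0055, 0.0105, -0.0587]
```

>>> arm_command --plan '[[[0,0,-45,0,0,0,1],[0,0,-90,0,0,0,1],[0,0,-110,0,0,-0.058,1],[-40,2,-110,0,0,-0.058,1],[-85,4,-110,0,0,-0.058,1],[-137,6,-110,0,0,-0.058,1],[-137,6,-90,0,0,-0.058,1],[-137,6,-50,0,0,-0.058,1],[-137,6,-10,0,0,-0.058,1],[-137,6,30,0,0,-0.058,1],[-137,6,58,0,0,-0.058,1],[-137,6,58,0,0,-0.058,1]]]'

```text
time_s: 14.75
ee_pos: [0.5843, 0.3757, 0.1505]
eef_rot: [-3.139, -0.005, -2.99]
force: [0.2, 0.1, -0.3]
grip_width: 0.0004
grip_force: 0.0
```

```bash
python3 - <<'E'
from h import *
o=ctrl.get_obs();print(o['time_s'],o['ee_pos'],o['eef_rot'])
c=np.array([.465,.360]);a=.152;M=np.array([[np.cos(a),np.sin(a)],[-np.sin(a),np.cos(a)]]);print(M@(o['ee_pos'][:2]-c))
print(mv(o['ee_pos'],[np.pi,0,0.152-np.pi]))
E
```

```text
14.75 [0.5843234  0.37572    0.15047115] [-3.1394424  -0.00532665 -2.99039325]
[ 0.12032788 -0.00252864]
[0.0, 0.0, 0.0, -0.0021, -0.0053, -0.0008]
```

>>> arm_command --plan '[[[25,0,-5,0,0,0,1],[45,0,-9,0,0,0,1],[60,0,-10,0,0,0,1],[76,0,-8,0,0,0,1],[90,0,-5,0,0,0,1],[103,0,2,0,0,0,1],[115,0,8,0,0,0,1],[126,0,18,0,0,0,1],[135,0,28,0,0,0,1],[142,0,39,0,0,0,1],[148,0,50,0,0,0,1],[152,0,61,0,0,0,1]]]'

```text
time_s: 15.95
ee_pos: [0.4353, 0.3539, 0.093]
eef_rot: [3.141, 0.001, -2.99]
force: [-0.5, -0.1, 1.0]
grip_width: -0.0002
grip_force: 0.4
```

>>> arm_command --plan '[[[2,0,10,0,0,0,1],[3,0,20,0,0,0,1],[4,0,26,0,0,0,1],[4,0,29,0,0,0,1],[4,0,30,0,0,0,1],[4,0,31,0,0,0,1]]]'

```text
time_s: 16.55
ee_pos: [0.4316, 0.3531, 0.0621]
eef_rot: [3.142, 0.0, -2.99]
force: [0.5, -0.6, 1.6]
grip_width: 0.0004
grip_force: 0.3
```

>>> arm_command --plan '[[[0,0,1.5,0,0,0,1],[0,0,3,0,0,0,1],[0,0,4,0,0,0,1],[0,0,4,0,0,0,1]]]'

```text
time_s: 16.95
ee_pos: [0.4317, 0.3532, 0.0595]
eef_rot: [3.141, 0.001, -2.99]
force: [-6.3, -5.5, 17.8]
grip_width: 0.0007
grip_force: 8.9
```

>>> arm_command --plan '[[[0,0,-50,0,0,0,1],[0,0,-100,0,0,0,1],[0,0,-150,0,0,0,1],[0,0,-200,0,0,0,1],[0,0,-200,0,0,0,1]]]'

```text
time_s: 17.45
ee_pos: [0.4329, 0.3541, 0.2651]
eef_rot: [3.136, 0.01, -2.99]
force: [0.1, -0.4, -0.6]
grip_width: 0.0003
grip_force: 0.0
```

```bash
python3 - <<'E'
from h import *
o=ctrl.get_obs();print(o['time_s'],o['ee_pos'],o['eef_rot'],o['qpos'])
p,d,i=look('wrist');C=cloud(i,d);h=cv2.cvtColor(p,cv2.COLOR_BGR2HSV)
m=(h[...,0]>105)&(h[...,0]<125)&(h[...,1]>130)&(d>0)&(C[...,2]>.05)
q=C[m];print('lid',len(q),cv2.minAreaRect(q[:,:2].astype(np.float32)*1000),np.percentile(q[:,2],[1,50,99]))
A=np.c_[q[:,:2],np.ones(len(q))];print(np.linalg.lstsq(A,q[:,2],rcond=None)[0])
E
```

```text
17.45 [0.43289392 0.35413059 0.26507882] [ 3.13649524  0.0100059  -2.99037742] [ 6.20153829e-01  2.75896012e-01  1.41372507e+00  2.54033921e-05
  1.44074214e+00 -1.10188638e+00]
lid 11573 ((468.25531005859375, 326.7639465332031), (148.01422119140625, 216.01133728027344), 8.592826843261719) [0.05767685 0.05972532 0.06162811]
[4.24642648e-05 3.58790102e-04 5.96358076e-02]
```

The lid is shut and level at z 0.0597. Now to the rack.

```bash
python3 - <<'E'
from h import *
print(mv([.545,-.345,.2],[np.pi,0,3.05]))
E
```

```text
[-5.9, -707.8, 59.2, 0.0035, 0.0052, 0.2428]
```

>>> arm_command --plan '[[[0,-30,0,0,0,0.02,1],[0,-70,0,0,0,0.04,1],[0,-110,0,0,0,0.06,1],[0,-150,0,0,0,0.08,1],[0,-190,0,0,0,0.1,0],[0,-230,0,0,0,0.12,0],[0,-270,0,0,0,0.14,0],[0,-310,0,0,0,0.16,0],[0,-350,0,0,0,0.18,0],[0,-390,0,0,0,0.2,0],[0,-430,0,0,0,0.22,0],[0,-450,0,0,0,0.24,0]]]'

```text
time_s: 18.7
ee_pos: [0.4988, -0.0944, 0.2563]
eef_rot: [3.142, -0.002, 3.05]
force: [-0.4, -0.3, 0.4]
grip_width: 0.0468
grip_force: 0.0
```

```bash
python3 - <<'E'
from h import *
o=ctrl.get_obs();print(o['ee_pos'],o['eef_rot'],o['qpos'])
print(mv([.545,-.345,.2],[np.pi,0,3.05]))
E
```

```text
[ 0.49882988 -0.09444283  0.25634753] [ 3.14154514e+00 -2.09040339e-03  3.05002083e+00] [-2.59106334e-01  1.70145306e-01  1.56207613e+00 -3.05603506e-04
  1.41144028e+00 -1.73828198e+00]
[-69.0, -245.3, 56.2, 0.0, -0.0021, 0.0]
```

>>> arm_command --plan '[[[-15,-40,0,0,0,0,0],[-25,-80,0,0,0,0,0],[-40,-120,10,0,0,0,0],[-50,-160,20,0,0,0,0],[-60,-200,30,0,0,0,0],[-69,-245,45,0,0,0,0],[-69,-245,56,0,0,0,0],[-69,-245,56,0,0,0,0],[-69,-245,56,0,0,0,0]]]'

```text
time_s: 19.6
ee_pos: [0.5462, -0.341, 0.2016]
eef_rot: [3.141, -0.001, 3.053]
force: [-0.4, 0.1, 0.5]
grip_width: 0.0472
grip_force: 0.0
```

```bash
python3 - <<'E'
from h import *
o=ctrl.get_obs();print(o['ee_pos'],o['eef_rot'],o['qpos'])
p,d,i=look('wrist');np.savez('w6.npz',p=p,d=d,w=i['world_to_cam'])
cv2.imwrite('pics/w6.png',cv2.resize(p[0:240,140:540],None,fx=2,fy=2))
def brass(p,d,i):
    C=cloud(i,d);h=cv2.cvtColor(p,cv2.COLOR_BGR2HSV)
    m=(h[...,0]>18)&(h[...,0]<32)&(h[...,1]>100)&(d>0)&(C[...,2]>.055)&(C[...,2]<.09)&(C[...,1]<-.2)
    n,l,s,ce=cv2.connectedComponentsWithStats(m.astype(np.uint8))
    for k in range(1,n):
        if s[k,4]<30: continue
        q=C[l==k];t=q[q[:,2]>.0765];uv=np.argwhere((l==k)&(C[...,2]>.0765))[:,::-1]
        r=cv2.minAreaRect(uv.astype(np.float32)); P=plane(i,[r[0]],.08)[0]
        print(ce[k].round(),s[k,4],len(t),np.percentile(q[:,2],95).round(4),'rect',np.round(r[0],1),np.round(r[1],1),round(r[2]),'P',P.round(4),'mean',t.mean(0).round(4), cv2.minAreaRect(t[:,:2].astype(np.float32)*1000))
brass(p,d,i); print(); brass(*load('w1.npz'))
E
```

```text
[ 0.5461754  -0.34102978  0.20159156] [ 3.14098624e+00 -7.52446514e-04  3.05344321e+00] [-6.15097939e-01  5.16476925e-01  1.22852153e+00  1.47960667e-04
  1.39754954e+00 -2.09777017e+00]
[306.  37.] 148 138 0.0805 rect [305.8  37.9] [19.3 15.6] 84 P [ 0.3986 -0.3406  0.08  ] mean [ 0.3983 -0.3403  0.0791] ((398.16729736328125, -340.6576232910156), (16.03655433654785, 13.89311408996582), 1.462497591972351)
[309. 128.] 167 137 0.0803 rect [309.  128.5] [17. 14.] 90 P [ 0.4778 -0.3455  0.08  ] mean [ 0.4787 -0.3457  0.0789] ((477.94549560546875, -345.553955078125), (13.345052719116211, 15.809914588928223), 84.79582214355469)

[349.  63.] 175 118 0.0803 rect [350.5  59. ] [13.4 15.7] 27 P [ 0.5578 -0.3502  0.08  ] mean [ 0.5583 -0.3503  0.079 ] ((558.1707763671875, -350.36346435546875), (14.624090194702148, 16.31591796875), 68.6734848022461)
[338. 134.] 135 101 0.08 rect [338.8 131.9] [12.6 15. ] 14 P [ 0.4787 -0.345   0.08  ] mean [ 0.4784 -0.345   0.0787] ((478.5067138671875, -345.2120666503906), (14.624773979187012, 17.022117614746094), 81.71551513671875)
[328. 202.] 114 90 0.0812 rect [328.5 200. ] [10.  9.] 90 P [ 0.3975 -0.3407  0.08  ] mean [ 0.3968 -0.34    0.0799] ((397.2474060058594, -340.719970703125), (13.058881759643555, 10.94131851196289), 5.0938639640808105)
```

View pics/w6.png

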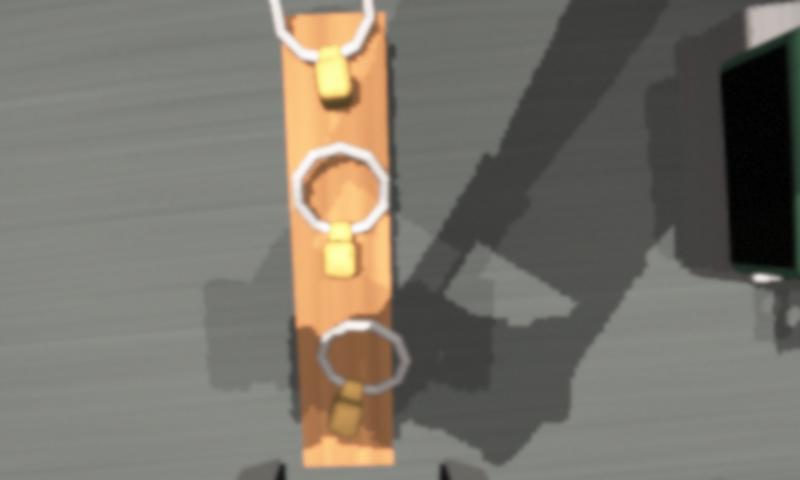

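```bash
python3 - <<'E'
from h import *
_,_,a=load('w1.npz');_,_,b=load('w6.npz')
H={'A':[.558,-.350],'B':[.4782,-.3453],'C':[.3980,-.3406]}
for n,i,uv in(('A',a,(337,87)),('A',b,(322,178)),('B',a,(333,158)),('B',b,(310.5,95)),('C',a,(328,222))):
    v=plane(i,[uv],.070)[0,:2]-H[n];print(n,v,np.linalg.norm(v),np.arctan2(v[1],v[0]))
for n,y in(('A',2.71),):
    h=np.array(H[n]); print(mv([*h,.12],[np.pi,0,y]))
E
```

```text
A [-0.0296875   0.01129587] 0.03176388708737554 2.7780153150313143
A [-0.03006009  0.01246272] 0.03254117950417125 2.7485693322771625
B [-0.03100304  0.00354047] 0.03120454487952257 3.0278878644563516
B [-0.03109707  0.0039102 ] 0.03134194401817943 3.016507501691184
C [-0.03175   -0.0025169] 0.0318495999476212 -3.0624855071271857
[-12.3, -8.0, 82.4, -0.0, 0.0004, 0.3439]
```

```bash
python3 - <<'E'
from h import *
print(mv([.558,-.350,.12],[np.pi,0,2.76]),mv([.558,-.350,.066],[np.pi,0,2.76]))
E
```

```text
[-12.3, -8.0, 82.4, -0.0, 0.0004, 0.2939] [-12.3, -8.0, 136.4, -0.0, 0.0004, 0.2939]
```

>>> arm_command --plan '[[[-12.3,-8,30,0,0,0.15,0.1],[-12.3,-8,60,0,0,0.294,0.1],[-12.3,-8,90,0,0,0.294,0.1],[-12.3,-8,110,0,0,0.294,0.1],[-12.3,-8,125,0,0,0.294,0.1],[-12.3,-8,136,0,0,0.294,0.1],[-12.3,-8,136,0,0,0.294,1],[-12.3,-8,136,0,0,0.294,1],[-12.3,-8,136,0,0,0.294,1],[-12.3,-8,136,0,0,0.294,1],[-12.3,-8,136,0,0,0.294,1],[-12.3,-8,136,0,0,0.294,1]]]' --squeeze 25

```text
time_s: 20.85
ee_pos: [0.5581, -0.3513, 0.0668]
eef_rot: [-3.141, 0.002, 2.759]
force: [0.1, 0.1, 5.4]
grip_width: 0.0158
grip_force: 24.9
```

>>> arm_command --plan '[[[0,0,0,0,0,0,1],[0,0,0,0,0,0,1],[0,0,-20,0,0,0,1],[0,0,-45,0,0,0,1],[0,0,-80,0,0,0,1],[0,0,-110,0,0,0,1],[0,0,-134,0,0,0,1],[0,0,-134,0,0,0,1],[0,0,-134,0,0,0,1],[0,0,-134,0,0,0,1]]]'

```text
time_s: 21.85
ee_pos: [0.5572, -0.3507, 0.1978]
eef_rot: [3.141, -0.003, 2.759]
force: [0.2, -1.1, -1.7]
grip_width: 0.0158
grip_force: 24.9
```

```bash
cat > hand.py <<'E'
from h import *
def hand(save=None):
    o=ctrl.get_obs();R0=R.from_euler('xyz',o['eef_rot'])
    print(round(o['time_s'],2),o['ee_pos'].round(4),o['eef_rot'].round(4),'q6',o['qpos'][5].round(2),'F',o['force'].round(1))
    p,d,i=look('wrist');C=cloud(i,d);T=R0.inv().apply(C.reshape(-1,3)-o['ee_pos']).reshape(C.shape)
    h=cv2.cvtColor(p,cv2.COLOR_BGR2HSV)
    m=(h[...,0]>18)&(h[...,0]<32)&(h[...,1]>100)&(d>0)&(abs(T[...,0])<.03)&(abs(T[...,1])<.012)&(abs(T[...,2])<.03)
    q=T[m]*1000
    if len(q)>5:
        top=q[q[:,2]<np.percentile(q[:,2],3)+3]
        print('brass',len(q),'x',np.percentile(q[:,0],[2,98]).round(1),'y',np.percentile(q[:,1],[2,98]).round(1),'z',np.percentile(q[:,2],[2,50,98]).round(1),'top x',np.percentile(top[:,0],[3,97]).round(1),top[:,1].mean().round(1))
    if save: cv2.imwrite(save,cv2.resize(p[150:350,220:420],None,fx=2,fy=2))
E
python3 - <<'E'
from hand import *
hand('pics/h1.png')
print(mv([.5147,.1480,.2],[np.pi,0,.087]))
E
```

```text
21.85 [ 0.5572 -0.3507  0.1978] [ 3.1409e+00 -2.9000e-03  2.7588e+00] q6 -1.81 F [ 0.2 -1.1 -1.7]
[225.7, 446.7, -1.1, -0.0035, -0.0018, 2.6718]
```

View pics/h1.png

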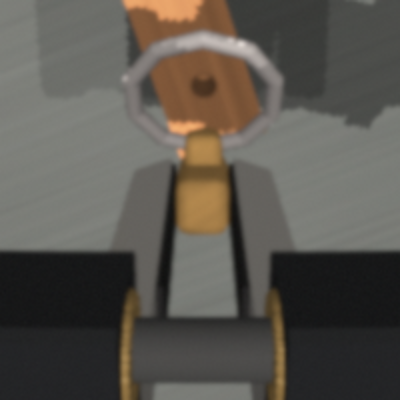

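```bash
cat > hd.py <<'E'
from h import *
def toolpt(uv,tz,o):  # mm in tool frame on plane tool z = tz mm
    i=cams.camera_info('wrist');R0=R.from_euler('xyz',o['eef_rot']);c,d=ray(i,uv)
    c=R0.inv().apply(c-o['ee_pos'])*1000;d=R0.inv().apply(d)
    return (c+d*((tz-c[2])/d[:,2])[:,None]).round(1)
E
python3 - <<'E'
from hd import *
o=ctrl.get_obs()
print(toolpt([[308.5,266],[334,266],[311,241],[332,241],[316,215],[328,215]],-13.2,o))
g=cv2.imread('pics/h1.png');print(g[130:250:6,203].tolist())
E
```

```text
[[ -6.3  -7.3 -13.2]
 [ -6.3   7.6 -13.2]
 [  9.3  -5.7 -13.2]
 [  9.3   6.3 -13.2]
 [ 24.8  -2.7 -13.2]
 [ 24.8   3.9 -13.2]]
[[52, 87, 117], [61, 107, 140], [76, 134, 175], [78, 137, 180], [77, 135, 178], [76, 131, 173], [54, 93, 122], [45, 79, 103], [51, 88, 115], [67, 116, 153], [75, 130, 171], [78, 135, 178], [77, 134, 176], [76, 133, 174], [75, 131, 173], [72, 127, 167], [71, 124, 164], [76, 114, 142], [119, 125, 125], [119, 124, 122]]
```

```bash
python3 - <<'E'
from hd import *
i=cams.camera_info('wrist');P=plane(i,[[322,192.5]],.05)[0];y=2.759
v=P[:2]-np.array([.5581,-.3513]);print(P,v,'tool x',v@[np.cos(y),np.sin(y)]*1000,'tool y',v@[np.sin(y),-np.cos(y)]*1000)
E
```

```text
[ 0.55774216 -0.34951601  0.05      ] [-0.00035784  0.00178399] tool x 0.9979763262242142 tool y 1.5214208716603514
```

>>> arm_command --plan '[[[0,0,-30,0,0,0.14,1],[0,0,-60,0,0,0.28,1],[20,40,-60,0,0,0.42,1],[40,80,-60,0,0,0.56,1],[60,120,-60,0,0,0.7,1],[80,160,-60,0,0,0.84,1],[100,200,-60,0,0,0.98,1],[120,240,-60,0,0,1.12,1],[140,280,-60,0,0,1.26,1],[160,320,-60,0,0,1.4,1],[180,360,-60,0,0,1.54,1],[200,400,-60,0,0,1.68,1]]]'

```text
time_s: 23.1
ee_pos: [0.5212, 0.0938, 0.259]
eef_rot: [-3.14, 0.001, 1.081]
force: [1.6, -0.2, -1.3]
grip_width: 0.0158
grip_force: 24.9
```

```bash
python3 - <<'E'
from h import *
o=ctrl.get_obs();print(o['ee_pos'],o['eef_rot'],o['qpos'][5]);print(mv([.5135,.1479,.2],[np.pi,0,.087]))
E
```

```text
[0.52122399 0.0938251  0.25896464] [-3.14041009e+00  7.83058168e-04  1.08120776e+00] 0.5985144062534743
[44.1, -32.2, 59.0, -0.0007, 0.0013, 0.9942]
```

>>> arm_command --plan '[[[5,-4,0,0,0,0.14,1],[10,-8,0,0,0,0.28,1],[15,-12,0,0,0,0.42,1],[22,-16,0,0,0,0.56,1],[30,-20,0,0,0,0.7,1],[38,-26,0,0,0,0.84,1],[44,-32,10,0,0,0.994,1],[44,-32,40,0,0,0.994,1],[44,-32,62,0,0,0.994,1],[44,-32,69,0,0,0.994,1],[44,-32,69,0,0,0.994,1],[44,-32,69,0,0,0.994,1]]]'

```text
time_s: 24.3
ee_pos: [0.5144, 0.146, 0.1917]
eef_rot: [-3.141, -0.001, 0.093]
force: [0.3, 0.3, -1.5]
grip_width: 0.0155
grip_force: 24.9
```

```bash
python3 - <<'E'
from h import *
o=ctrl.get_obs();print(o['ee_pos'],o['eef_rot'],o['qpos'][5]);print(mv([.5135,.1479,.18],[np.pi,0,.087]))
p,d,i=look('wrist');np.savez('w7.npz',p=p,d=d,w=i['world_to_cam']);cv2.imwrite('pics/h2.png',cv2.resize(p[120:300,210:430],None,fx=3,fy=3))
print(proj(i,[[.5147,.148,.1115]]))
E
```

```text
[0.51442208 0.14598763 0.19172803] [-3.14147682e+00 -8.86202636e-04  9.29116342e-02] 1.6858946977179452
[-0.8, -2.0, 11.7, -0.0001, -0.0009, 0.0059]
[[319.84031635 204.92921409]]
```

View pics/h2.png

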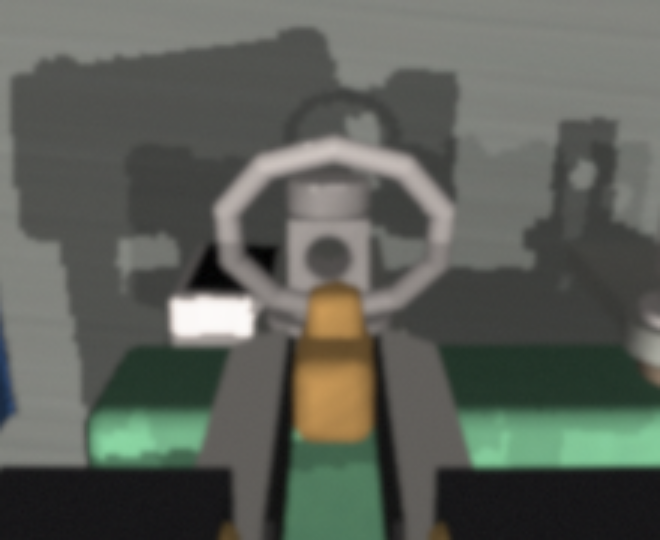

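>>> arm_command --plan '[[[-0.8,-2,0,0,0,0.006,1],[-0.8,-2,8,0,0,0.006,1],[-0.8,-2,14,0,0,0.006,1],[-0.8,-2,18,0,0,0.006,1],[-0.8,-2,22,0,0,0.006,1],[-0.8,-2,26,0,0,0.006,1],[-0.8,-2,30,0,0,0.006,1],[-0.8,-2,30,0,0,0.006,1]]]'

```text
time_s: 25.15
ee_pos: [0.5162, 0.1481, 0.1652]
eef_rot: [-3.141, -0.011, 0.087]
force: [3.0, -3.2, 29.1]
grip_width: 0.0158
grip_force: 25.1
```

>>> arm_command --plan '[[[0,0,-8,0,0,0,1],[0,0,-10,0,0,0,1],[2,0,-10,0,0,0,1],[2,0,-10,0,0,0,1]]]'

```text
time_s: 25.55
ee_pos: [0.515, 0.148, 0.1703]
eef_rot: [3.142, 0.001, 0.087]
force: [-0.9, -1.2, -1.2]
grip_width: 0.0156
grip_force: 25.0
```

```bash
python3 - <<'E'
from hd import *
o=ctrl.get_obs();print(o['ee_pos'],o['eef_rot'],o['force'])
p,d,i=look('wrist');g=p[120:300,210:430];cv2.imwrite('pics/h3.png',cv2.resize(g,None,fx=3,fy=3))
print(proj(i,[[.5147,.148,.1115]]))
E
```

```text
[0.51498268 0.1480453  0.17030719] [3.14154212e+00 9.76856734e-04 8.69585921e-02] [-0.85951994 -1.18921268 -1.24735559]
[[322.19496601 212.94220388]]
```

View pics/h3.png

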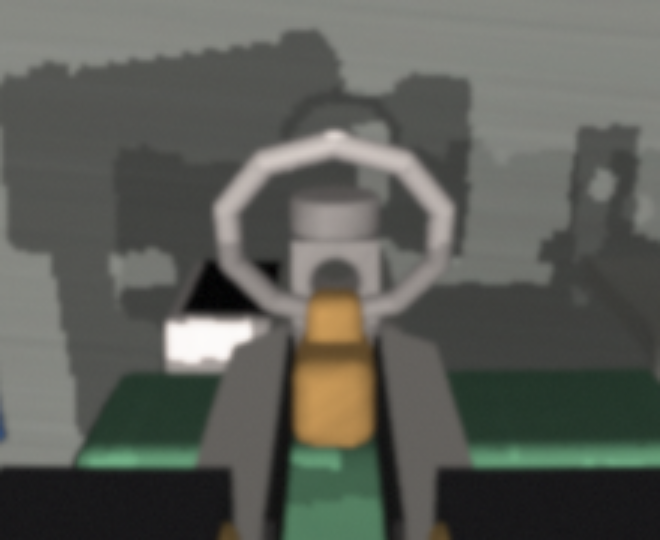

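>>> arm_command --plan '[[[0,0,3,0,0,0,1],[0,0,6,0,0,0,1],[0,0,9,0,0,0,1],[0,0,9,0,0,0,1]]]'

```text
time_s: 26.0
ee_pos: [0.5174, 0.1482, 0.1651]
eef_rot: [-3.141, -0.008, 0.087]
force: [2.8, -1.7, 24.3]
grip_width: 0.0158
grip_force: 25.0
```

>>> arm_command --plan '[[[0,0,-2,0,0,0,1],[1,0,-2,0,0,0,1],[2,0,-2,0,0,0,1],[2,0,-2,0,0,0,1]]]'

```text
time_s: 26.4
ee_pos: [0.5179, 0.1482, 0.1654]
eef_rot: [-3.142, -0.003, 0.087]
force: [-1.2, -1.1, 13.7]
grip_width: 0.0158
grip_force: 25.0
```

>>> arm_command --plan '[[[0,1,0,0,0,0,1],[0,2,0,0,0,0,1],[0,2,0,0,0,0,1]]]'

```text
time_s: 26.7
ee_pos: [0.518, 0.1471, 0.1654]
eef_rot: [-3.14, -0.003, 0.087]
force: [-1.2, 4.2, 13.4]
grip_width: 0.0158
grip_force: 25.1
```

```bash
python3 - <<'E'
from hd import *
o=ctrl.get_obs()
print('h1/h2 z-13:',toolpt([[320,267],[320,242],[320,233]],-13.2,o).tolist())
print('h3 z-18:',toolpt([[320,267.7],[320,244],[320,235],[311,250],[333,250]],-18,o).tolist())
print('lug front end z(-9+..)',toolpt([[320,215]],-1,o),toolpt([[320,217.7]],-5,o))
a,b=dark(load('w7.npz')[0],(319.3,205.7));print(a,b,plane(load('w7.npz')[2],[a],.1115))
E
```

```text
h1/h2 z-13: [[-11.1, -1.5, -13.2], [4.6, -1.5, -13.2], [10.1, -1.5, -13.2]]
h3 z-18: [[-9.1, -1.5, -18.0], [5.4, -1.5, -18.0], [10.8, -1.5, -18.0], [1.8, -6.5, -18.0], [1.8, 5.7, -18.0]]
lug front end z(-9+..) [[16.9 -1.5 -1. ]] [[16.5 -1.5 -5. ]]
[319.31189956 206.67256772] [  16.375   17.25  1587.375] [[0.51310203 0.14831137 0.1115    ]]
```

```bash
python3 - <<'E'
from hd import *
for k in range(2):
    o=ctrl.get_obs();i=cams.camera_info('wrist');R0=R.from_euler('xyz',o['eef_rot']);T=np.linalg.inv(i['world_to_cam'])
    print('cam in tool',(R0.inv().apply(T[:3,3]-o['ee_pos'])*1000).round(2),(R0.inv()*R.from_matrix(T[:3,:3])).as_rotvec().round(4))
E
```

```text
cam in tool [  73.05   -0.88 -178.98] [-0.2047 -0.2057  1.5615]
cam in tool [  73.05   -0.88 -178.98] [-0.2047 -0.2057  1.5615]
```

>>> arm_command --plan '[[[0,-2,-1,0,0,0,1],[-1,-2,-1,0,0,0,1],[-2,-2,-1,0,0,0,1],[-2,-2,-1,0,0,0,1]]]'

```text
time_s: 27.1
ee_pos: [0.5162, 0.1484, 0.1659]
eef_rot: [-3.141, -0.004, 0.087]
force: [4.8, 1.8, 6.0]
grip_width: 0.0157
grip_force: 25.0
```

>>> arm_command --plan '[[[-1,0,0,0,0,0,1],[-2,0,0,0,0,0,1],[-2,0,0,0,0,0,1]]]'

```text
time_s: 27.4
ee_pos: [0.5143, 0.1482, 0.166]
eef_rot: [-3.141, -0.004, 0.087]
force: [5.4, 0.7, 6.1]
grip_width: 0.0158
grip_force: 25.0
```

>>> arm_command --plan '[[[-1,0,0,0,0,0,1],[-2,0,0,0,0,0,1],[-2,0,0,0,0,0,1]]]'

```text
time_s: 27.7
ee_pos: [0.5124, 0.148, 0.166]
eef_rot: [-3.141, -0.004, 0.087]
force: [5.3, 1.5, 7.0]
grip_width: 0.0158
grip_force: 25.0
```

>>> arm_command --plan '[[[0,0,-8,0,0,0,1],[0,0,-16,0,0,0,1],[0,0,-16,0,0,0,1],[0,0,-16,0,0,0,1]]]'

```text
time_s: 28.1
ee_pos: [0.511, 0.1477, 0.1809]
eef_rot: [-3.142, 0.0, 0.087]
force: [0.6, 0.7, -1.8]
grip_width: 0.0159
grip_force: 25.0
```

```bash
sed -i 's/h\[...,0\]>18)&(h\[...,0\]<32)&(h\[...,1\]>100)/h[...,0]>11)\&(h[...,0]<32)\&(h[...,1]>100)/' hand.py; cat >> hand.py <<'E'
def prof(p,d,i,ee,rot):
    R0=R.from_euler('xyz',rot);C=cloud(i,d);T=R0.inv().apply(C.reshape(-1,3)-ee).reshape(C.shape)*1000
    for v in range(206,272,3): print(v,p[v,321].tolist(),T[v,321].round(1).tolist(),T[v,319].round(1).tolist())
E
python3 - <<'E'
from hand import *
o=ctrl.get_obs();print(o['ee_pos'],o['eef_rot'],o['force'])
p,d,i=look('wrist');np.savez('w8.npz',p=p,d=d,w=i['world_to_cam'])
prof(p,d,i,o['ee_pos'],o['eef_rot']); 
p,d,i=load('w7.npz');print();prof(p,d,i,np.array([.51442,.14599,.19173]),[-3.14148,-.00089,.0929])
E
```

```text
[0.51098557 0.14769917 0.18088258] [-3.14156321e+00  1.16000240e-04  8.69671226e-02] [ 0.63547392  0.70822536 -1.78686253]
206 [74, 77, 78] [-3.9, -0.9, 92.0] [-3.8, -2.7, 91.5]
209 [76, 78, 81] [-3.9, -0.9, 82.4] [-4.0, -2.7, 82.8]
212 [94, 96, 99] [-3.8, -0.9, 73.0] [-3.9, -2.6, 73.3]
215 [111, 120, 129] [-5.1, -0.9, 68.9] [-5.2, -2.6, 69.3]
218 [55, 96, 126] [14.0, -0.9, 2.3] [14.1, -2.1, 2.0]
221 [78, 136, 178] [12.7, -0.9, 0.3] [12.5, -2.1, 0.9]
224 [85, 147, 193] [10.8, -0.9, 0.3] [11.2, -2.1, -0.8]
227 [84, 146, 192] [9.3, -0.9, -1.0] [8.8, -2.1, 0.5]
230 [82, 144, 189] [7.2, -0.9, -0.4] [7.5, -2.1, -1.2]
233 [64, 111, 146] [5.4, -0.9, -0.7] [5.1, -2.1, -0.1]
236 [43, 74, 96] [5.9, -0.9, -7.1] [6.0, -2.1, -7.3]
239 [51, 87, 113] [6.2, -0.9, -12.5] [6.0, -2.1, -12.1]
242 [70, 121, 158] [5.1, -0.9, -14.4] [5.7, -2.0, -15.9]
245 [81, 140, 184] [3.4, -0.9, -14.5] [3.6, -2.1, -15.1]
248 [85, 147, 193] [2.1, -0.9, -15.9] [2.2, -2.0, -16.1]
251 [83, 144, 190] [0.6, -0.9, -16.6] [0.7, -2.0, -16.8]
254 [82, 142, 187] [-1.4, -0.9, -16.3] [-1.3, -2.1, -16.4]
257 [81, 141, 186] [-3.0, -0.
[... 805 characters left out ...]
, 0.5]
236 [44, 77, 100] [5.2, -0.9, -5.2] [4.8, -2.1, -4.3]
239 [51, 89, 115] [4.8, -0.9, -9.0] [5.2, -2.1, -10.1]
242 [68, 119, 156] [3.6, -0.9, -10.8] [3.5, -2.1, -10.5]
245 [80, 140, 184] [2.4, -0.9, -12.3] [2.9, -2.1, -13.4]
248 [85, 147, 193] [1.2, -0.9, -13.8] [0.8, -2.1, -12.8]
251 [83, 143, 188] [-1.2, -0.9, -12.7] [-1.2, -2.1, -12.5]
254 [82, 141, 185] [-2.5, -0.9, -13.8] [-2.8, -2.1, -13.2]
257 [79, 138, 182] [-4.4, -0.9, -13.8] [-4.7, -2.1, -13.1]
260 [77, 134, 176] [-6.5, -0.9, -13.5] [-6.3, -2.1, -13.8]
263 [76, 132, 174] [-8.9, -1.0, -12.4] [-8.3, -2.1, -13.5]
266 [71, 115, 140] [-10.1, -1.0, -13.7] [-10.9, -2.1, -12.3]
269 [76, 100, 67] [-51.1, -1.0, 61.9] [-50.5, -2.7, 60.9]
```

```bash
python3 - <<'E'
from hand import *
for f,ee,rot in(('w7.npz',[.51442,.14599,.19173],[-3.14148,-.00089,.0929]),('w8.npz',[.51099,.1477,.18088],[3.14159,.0001,.08697])):
    p,d,i=load(f);R0=R.from_euler('xyz',rot);T=R0.inv().apply(cloud(i,d).reshape(-1,3)-ee).reshape(400,640,3)*1000
    h=cv2.cvtColor(p,cv2.COLOR_BGR2HSV)
    for v in(224,248,254):
        u=np.nonzero((h[v,:,0]>11)&(h[v,:,0]<32)&(h[v,:,1]>110)&(abs(T[v,:,2])<25))[0];print(f,v,u.min(),u.max(),T[v,u.min(),1].round(1),T[v,u.max(),1].round(1))
    for v in range(188,216,3):
        g=cv2.cvtColor(p,cv2.COLOR_BGR2GRAY)[v,300:346];print(v,g[::2].tolist())
    dz=T[...,2]; print('studtop z',np.median(dz[200:205,308:312]) , (ee[2]-.1115)*1000)
E
```

```text
w7.npz 224 313 329 -5.9 4.0
w7.npz 248 307 335 -9.1 6.6
w7.npz 254 307 335 -9.1 6.6
188 [65, 64, 68, 97, 121, 135, 144, 150, 154, 152, 149, 144, 139, 131, 124, 109, 88, 66, 64, 63, 63, 63, 63]
191 [64, 66, 66, 84, 108, 124, 134, 144, 148, 146, 142, 138, 131, 122, 111, 97, 79, 64, 63, 63, 63, 63, 62]
194 [64, 64, 71, 123, 146, 147, 149, 147, 149, 148, 146, 146, 146, 145, 144, 141, 125, 83, 71, 68, 63, 64, 62]
197 [67, 66, 73, 129, 157, 158, 155, 154, 149, 142, 141, 148, 153, 154, 149, 149, 137, 111, 109, 97, 73, 70, 64]
200 [63, 63, 73, 132, 158, 155, 145, 113, 83, 72, 72, 81, 112, 139, 149, 150, 124, 77, 92, 112, 114, 112, 107]
203 [10, 40, 72, 130, 155, 149, 109, 72, 68, 67, 68, 66, 72, 108, 144, 149, 124, 76, 80, 109, 114, 113, 112]
206 [13, 51, 70, 126, 154, 142, 98, 78, 77, 74, 72, 76, 77, 96, 137, 149, 126, 76, 73, 102, 112, 113, 112]
209 [25, 57, 69, 126, 153, 147, 119, 88, 80, 79, 80, 79, 85, 120, 146, 151, 126, 75, 69, 85, 96, 93, 81]
212 [71, 66, 69, 123, 153, 153, 150, 134, 110, 94, 88, 96, 121, 144, 151, 152, 126, 74, 65, 65, 63, 74, 100]
215 [117, 97, 87, 117, 141, 150, 1
[... 623 characters left out ...]
4, 63, 63]
200 [57, 58, 62, 79, 138, 158, 156, 141, 103, 74, 68, 67, 72, 90, 126, 147, 150, 143, 97, 81, 78, 72, 72]
203 [5, 18, 53, 79, 136, 156, 147, 104, 73, 68, 67, 68, 67, 71, 89, 134, 148, 144, 98, 75, 103, 113, 114]
206 [6, 24, 58, 77, 132, 155, 142, 98, 77, 77, 75, 77, 77, 78, 87, 128, 150, 144, 98, 71, 94, 112, 112]
209 [8, 36, 63, 74, 129, 155, 149, 122, 89, 80, 80, 81, 80, 84, 111, 143, 152, 146, 98, 68, 79, 95, 93]
212 [36, 49, 65, 73, 127, 152, 155, 151, 134, 113, 98, 97, 105, 126, 145, 153, 154, 145, 98, 67, 67, 72, 100]
215 [100, 75, 68, 76, 127, 153, 153, 143, 133, 125, 123, 122, 123, 130, 144, 153, 152, 143, 98, 72, 88, 116, 135]
studtop z 69.43288392441374 69.38000000000001
```

```bash
python3 - <<'E'
from hd import *
o=ctrl.get_obs();print(o['ee_pos'])
print('w8 hole',toolpt([[321.2,205.2],[321.2,198],[321.2,212.5]],69.4,o).tolist())
print('w7 hole',toolpt([[319.2,206],[319.2,198.7],[319.2,212.8]],80.5,o).tolist())
print('head front/back w8',toolpt([[320.5,242],[320.5,267]],-16.7,o).tolist(),'w7',toolpt([[321,242],[321,266.5]],-13.3,o).tolist())
E
```

```text
[0.51091048 0.14766527 0.18066815]
w8 hole [[3.2, -0.8, 69.4], [9.3, -0.8, 69.4], [-3.1, -0.8, 69.4]]
w7 hole [[-0.7, -2.5, 80.5], [5.9, -2.5, 80.5], [-6.8, -2.5, 80.5]]
head front/back w8 [[6.1, -1.2, -16.7], [-9.3, -1.2, -16.7]] w7 [[4.7, -0.9, -13.3], [-10.7, -0.9, -13.3]]
```

>>> arm_command --plan '[[[4.6,0.5,0,0,0,0,1],[4.6,0.5,5,0,0,0,1],[4.6,0.5,11,0,0,0,1],[4.6,0.5,13,0,0,0,1],[4.6,0.5,15,0,0,0,1],[4.6,0.5,16,0,0,0,1],[4.6,0.5,16,0,0,0,1]]]' --squeeze 45

```text
time_s: 28.85
ee_pos: [0.5161, 0.1477, 0.1653]
eef_rot: [-3.141, -0.001, 0.087]
force: [2.3, -0.7, -0.8]
grip_width: 0.0155
grip_force: 45.0
```

>>> arm_command --plan '[[[-0.3,0,3,0,0,0,1],[-0.3,0,6,0,0,0,1],[-0.3,0,9,0,0,0,1],[-0.3,0,12,0,0,0,1],[-0.3,0,12,0,0,0,1]]]'

```text
time_s: 29.35
ee_pos: [0.5166, 0.1477, 0.1531]
eef_rot: [-3.141, -0.004, 0.087]
force: [8.1, 1.3, -4.2]
grip_width: 0.0159
grip_force: 45.0
```

>>> arm_command --plan '[[[1,0,0,0,0,0,1],[1.3,0,4,0,0,0,1],[1.3,0,8,0,0,0,1],[1.3,0,12,0,0,0,1],[1.3,0,16,0,0,0,1],[1.3,0,19,0,0,0,1],[1.3,0,19,0,0,0,1]]]'

```text
time_s: 30.05
ee_pos: [0.5168, 0.1477, 0.1332]
eef_rot: [3.142, -0.0, 0.087]
force: [5.9, 0.6, -5.5]
grip_width: 0.0158
grip_force: 45.0
```

>>> arm_command --plan '[[[0.7,0,4,0,0,0,1],[0.7,0,7,0,0,0,1],[0.7,0,9,0,0,0,1],[0.7,0,10,0,0,0,1],[0.7,0,10,0,0,0,1]]]'

```text
time_s: 30.55
ee_pos: [0.5173, 0.1477, 0.1249]
eef_rot: [3.142, -0.0, 0.087]
force: [-5.2, -1.6, 14.4]
grip_width: 0.0155
grip_force: 45.0
```

>>> arm_command --plan '[[[0,0,-2,0,0,0,0.5],[0,0,-2,0,0,0,0.5],[0,0,-2,0,0,0,0.5],[0,0,-30,0,0,0,0.5],[0,0,-65,0,0,0,0.5],[0,0,-65,0,0,0,0.5],[0,0,-65,0,0,0,0.5]]]' --squeeze 25

```text
time_s: 31.25
ee_pos: [0.5174, 0.1477, 0.1889]
eef_rot: [-3.142, -0.0, 0.087]
force: [-0.6, -0.7, -0.5]
grip_width: 0.0232
grip_force: 0.0
```

```bash
cat >> hand.py <<'E'
def world_brass():
    o=ctrl.get_obs();p,d,i=look('wrist');C=cloud(i,d);h=cv2.cvtColor(p,cv2.COLOR_BGR2HSV)
    print(o['time_s'],o['ee_pos'],o['eef_rot'])
    m=(h[...,0]>11)&(h[...,0]<32)&(h[...,1]>100)&(d>0)&(C[...,2]>.113)&(C[...,2]<.18)&(C[...,0]<.6)&(C[...,0]>.47)
    n,l,s,ce=cv2.connectedComponentsWithStats(m.astype(np.uint8))
    for k in range(1,n):
        if s[k,4]<25: continue
        q=C[l==k];zt=np.percentile(q[:,2],95);t=q[q[:,2]>zt-.004];print(ce[k].round(),s[k,4],'top',zt.round(4),t.mean(0).round(4),'x',np.percentile(q[:,0],[2,98]).round(4),'y',np.percentile(q[:,1],[2,98]).round(4))
    return p,d,i
E
python3 - <<'E'
from hand import *
p,d,i=world_brass()
E
```

```text
31.25 [0.51737153 0.14774745 0.1888653 ] [-3.14153905e+00 -4.12581150e-04  8.69542490e-02]
[321. 213.] 610 top 0.142 [0.5147 0.1486 0.1408] x [0.5069 0.5305] y [0.1418 0.1553]
```

>>> arm_command --plan '[[[20,0,0,0,0,0,1],[47,0,0,0,0,0,1],[47,0,20,0,0,0,1],[47,0,40,0,0,0,1],[47,0,50,0,0,0,1],[47,0,60,0,0,0,1],[47,0,70,0,0,0,1],[47,0,80,0,0,0,1],[47,0,90,0,0,0,1],[47,0,98,0,0,0,1],[47,0,98,0,0,0,1],[47,0,60,0,0,0,1]]]'

```text
time_s: 32.5
ee_pos: [0.5614, 0.1513, 0.1241]
eef_rot: [3.141, 0.01, 0.087]
force: [0.6, -0.1, 0.0]
grip_width: 0.0009
grip_force: 0.0
```

>>> arm_command --plan '[[[0,0,-40,0,0,0,1],[0,0,-90,0,0,0,1],[0,0,-90,0,0,0,1],[0,0,-90,0,0,0,1]]]'

```text
time_s: 32.9
ee_pos: [0.5642, 0.1519, 0.2189]
eef_rot: [-3.141, -0.001, 0.087]
force: [-0.3, -0.2, 0.0]
grip_width: 0.0003
grip_force: 0.0
```

```bash
python3 - <<'E'
from hand import *
p,d,i=world_brass();np.savez('w9.npz',p=p,d=d,w=i['world_to_cam'])
u,v=proj(i,[[.53,.149,.12]])[0].astype(int);print(u,v);cv2.imwrite('pics/r1.png',cv2.resize(p[max(v-70,0):v+70,u-80:u+80],None,fx=4,fy=4))
print(mv([.542,-.335,.23],[np.pi,0,3.02]))
E
```

```text
32.9 [0.56421462 0.15187337 0.21892475] [-3.14143644e+00 -6.88636904e-04  8.69914321e-02]
321 234
[-64.0, 483.0, -12.2, -0.0026, 0.0005, -2.933]
```

View pics/r1.png

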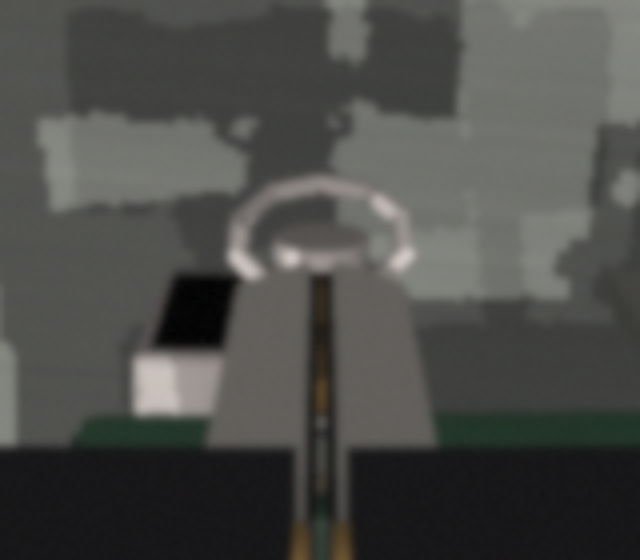

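```bash
python3 - <<'E'
from hand import *
p,d,i=load('w9.npz');C=cloud(i,d)
for v in range(205,214): print(v,p[v,321],C[v,321].round(4),C[v-0,312].round(4))
E
```

```text
205 [65 69 67] [5.258e-01 1.496e-01 1.000e-04] [5.249e-01 1.614e-01 3.000e-04]
206 [72 75 75] [ 0.5242  0.1494 -0.0007] [5.235e-01 1.613e-01 4.000e-04]
207 [92 94 98] [0.5235 0.1494 0.0016] [0.522  0.1612 0.    ]
208 [119 121 127] [0.5453 0.1512 0.0817] [ 0.5203  0.1611 -0.0013]
209 [135 137 144] [0.5443 0.1511 0.0819] [0.544  0.1606 0.0836]
210 [135 138 144] [0.5437 0.1511 0.0836] [0.543  0.1605 0.0841]
211 [120 123 128] [0.542  0.1509 0.0816] [0.5426 0.1604 0.0864]
212 [93 95 98] [0.5408 0.1508 0.0813] [0.5412 0.1603 0.0854]
213 [72 74 75] [ 5.147e-01  1.486e-01 -3.000e-04] [0.54   0.1602 0.0849]
```

>>> arm_command --plan '[[[0,0,-30,0,0,0,1],[-40,0,-40,0,0,0,0.1],[-60,0,-40,0,0,0,0.1],[-60,0,-40,0,0,0,0.1],[-60,0,-40,0,0,0,0.1]]]'

```text
time_s: 33.45
ee_pos: [0.5043, 0.1466, 0.2577]
eef_rot: [3.141, 0.002, 0.087]
force: [-0.8, -0.3, 0.5]
grip_width: 0.0289
grip_force: 0.0
```

```bash
cat >> hand.py <<'E'
def ring(p,d,i,h,r=.075):
    """steel points beyond stud end in beam frame about hole h (mm)"""
    C=cloud(i,d)-np.array([h[0],h[1],.1115]);c,s=np.cos(.087),np.sin(.087)
    B=np.stack([C[...,0]*c+C[...,1]*s,-C[...,0]*s+C[...,1]*c,C[...,2]],-1)*1000
    hs=cv2.cvtColor(p,cv2.COLOR_BGR2HSV)
    m=(d>0)&(B[...,0]>14)&(B[...,0]<70)&(abs(B[...,1])<27)&(B[...,2]>-60)&(B[...,2]<50)&(hs[...,1]<60)
    q=B[m]
    for lo in range(-60,50,6):
        t=q[(q[:,2]>=lo)&(q[:,2]<lo+6)]
        if len(t)>3: print(lo,len(t),'x',np.percentile(t[:,0],[5,50,95]).round(1),'y',np.percentile(t[:,1],[5,95]).round(1))
E
python3 - <<'E'
from hand import *
p,d,i=world_brass();np.savez('w10.npz',p=p,d=d,w=i['world_to_cam'])
ring(p,d,i,(.5150,.1485));
for n in('scene','side'):
    p,d,i=look(n);np.savez(n+'1.npz',p=p,d=d);print(n);ring(p,d,i,(.5150,.1485))
E
```

```text
33.45 [0.50432113 0.14657147 0.25773515] [3.14137563e+00 1.82640695e-03 8.70167940e-02]
[321. 179.] 355 top 0.142 [0.5146 0.1488 0.1406] x [0.5071 0.5308] y [0.1422 0.1552]
-24 5 x [20.3 20.3 20.3] y [-5.1  5.2]
-18 12 x [17.5 20.4 20.6] y [-13.1   8.1]
-12 41 x [14.4 20.1 20.6] y [-10.7  12.9]
-6 91 x [14.6 17.7 20.3] y [-9.  10.5]
0 26 x [14.  17.5 19.5] y [-12.6   6. ]
scene
-18 10 x [15.  21.4 24.3] y [-21.9  -3.2]
-12 13 x [15.1 20.7 24. ] y [-18.3  13.5]
-6 14 x [14.2 19.9 22.9] y [-21.1   5.8]
0 10 x [14.6 16.6 19.3] y [-19.7   8.6]
side
-12 5 x [14.7 19.9 22.2] y [10.7 23.4]
-6 12 x [15.2 20.4 23.4] y [-2.3 20.7]
0 6 x [14.9 17.1 22. ] y [-0.3 16.2]
6 4 x [15.1 15.9 18. ] y [-8.2 15.8]
```

Ring 1 is shut: no ring wire is left beyond the stud end. Now pin B.

>>> arm_command --plan '[[[0,30,0,0,0,-0.14,0.1],[0,60,0,0,0,-0.28,0.1],[0,90,0,0,0,-0.42,0.1],[0,120,0,0,0,-0.56,0.1],[0,150,0,0,0,-0.7,0.1],[0,180,0,0,0,-0.84,0.1],[0,210,0,0,0,-0.98,0.1],[0,240,0,0,0,-1.12,0.1],[0,270,0,0,0,-1.26,0.1],[0,300,0,0,0,-1.4,0.1],[0,330,0,0,0,-1.54,0.1],[0,360,0,0,0,-1.68,0.1]]]'

```text
time_s: 34.8
ee_pos: [0.536, -0.2136, 0.2581]
eef_rot: [-3.141, -0.001, 1.772]
force: [-0.1, -0.9, -0.2]
grip_width: 0.0425
grip_force: 0.0
```

```bash
python3 - <<'E'
from h import *
o=ctrl.get_obs();print(o['ee_pos'],o['eef_rot'],o['qpos'][5]);print(mv([.535,-.345,.2],[np.pi,0,3.02]))
E
```

```text
[ 0.53596006 -0.21358448  0.25810406] [-3.14071824e+00 -6.42717179e-04  1.77248807e+00] -0.6443845997174302
[-128.6, -27.2, 58.0, -0.0004, -0.0011, -1.2475]
```

>>> arm_command --plan '[[[-15,-3,5,0,0,-0.14,0.1],[-30,-6,10,0,0,-0.28,0.1],[-45,-9,15,0,0,-0.42,0.1],[-60,-12,20,0,0,-0.56,0.1],[-75,-15,25,0,0,-0.7,0.1],[-90,-18,30,0,0,-0.84,0.1],[-105,-21,40,0,0,-0.98,0.1],[-120,-24,50,0,0,-1.12,0.1],[-129,-27,58,0,0,-1.25,0.1],[-129,-27,58,0,0,-1.25,0.1],[-129,-27,58,0,0,-1.25,0.1]]]'

```text
time_s: 35.9
ee_pos: [0.5345, -0.3437, 0.2005]
eef_rot: [3.141, -0.001, 3.013]
force: [0.3, 0.2, 0.1]
grip_width: 0.0418
grip_force: 0.0
```

```bash
cat >> hand.py <<'E'
def rackpins():
    o=ctrl.get_obs();print(o['time_s'],o['ee_pos'],o['eef_rot'],o['qpos'][5])
    p,d,i=look('wrist');C=cloud(i,d);h=cv2.cvtColor(p,cv2.COLOR_BGR2HSV)
    m=(h[...,0]>15)&(h[...,0]<32)&(h[...,1]>90)&(d>0)&(C[...,2]>.062)&(C[...,2]<.09)&(C[...,1]<-.2)&(C[...,0]<.6)
    n,l,s,ce=cv2.connectedComponentsWithStats(m.astype(np.uint8))
    for k in range(1,n):
        if s[k,4]<40: continue
        q=C[l==k];t=q[q[:,2]>.0765]
        print(ce[k].round(),len(q),len(t),'top',t.mean(0).round(4),'x',np.percentile(t[:,0],[2,98]).round(4),'y',np.percentile(t[:,1],[2,98]).round(4))
E
python3 - <<'E'
from hand import *
rackpins();print(mv([.4802,-.3453,.0675],[np.pi,0,3.02]))
E
```

```text
35.9 [ 0.53449182 -0.34374417  0.20045299] [ 3.14103294e+00 -7.76284569e-04  3.01267989e+00] -2.071107760454694
[305.  52.] 345 254 top [ 0.3992 -0.34    0.0791] x [0.3904 0.4073] y [-0.3476 -0.3334]
[311. 139.] 355 270 top [ 0.4787 -0.3457  0.0791] x [0.4707 0.4869] y [-0.3528 -0.3388]
[53.8, -8.7, 133.5, 0.0001, -0.0, -0.0067]
```

>>> arm_command --plan '[[[25,-4,30,0,0,0,0.1],[53.8,-8.4,60,0,0,0,0.1],[53.8,-8.4,90,0,0,0,0.1],[53.8,-8.4,115,0,0,0,0.1],[53.8,-8.4,128,0,0,0,0.1],[53.8,-8.4,133,0,0,0,0.1],[53.8,-8.4,133,0,0,0,1],[53.8,-8.4,133,0,0,0,1],[53.8,-8.4,133,0,0,0,1],[53.8,-8.4,133,0,0,0,1],[53.8,-8.4,133,0,0,0,1],[53.8,-8.4,133,0,0,0,1]]]' --squeeze 50

```text
time_s: 37.15
ee_pos: [0.4803, -0.3457, 0.0687]
eef_rot: [-3.141, 0.001, 3.017]
force: [0.8, 0.7, 6.4]
grip_width: 0.0157
grip_force: 49.9
```

>>> arm_command --plan '[[[0,0,0,0,0,0,1],[0,0,-15,0,0,0,1],[0,0,-40,0,0,0,1],[0,0,-80,0,0,0,1],[0,0,-120,0,0,0,1],[0,0,-160,0,0,0,1],[0,0,-194,0,0,0,1],[0,0,-194,0,0,0,1]]]'

```text
time_s: 37.95
ee_pos: [0.4807, -0.3461, 0.2679]
eef_rot: [-3.137, 0.007, 3.017]
force: [0.7, 0.5, -1.5]
grip_width: 0.0155
grip_force: 49.9
```

```bash
python3 - <<'E'
from h import *
o=ctrl.get_obs();print(o['ee_pos'],o['eef_rot'],o['qpos'][5]);print(mv([.527,.0335,.262],[np.pi,0,.087]))
E
```

```text
[ 0.48073398 -0.34614324  0.26787155] [-3.13721469  0.00679087  3.01694747] -2.1319520272015673
[1.3, 382.5, 4.2, 0.0093, 0.0075, 2.9299]
```

>>> arm_command --plan '[[[0,20,0,0,0,0.14,1],[0,40,0,0,0,0.28,1],[0,65,0,0,0,0.42,1],[0,95,0,0,0,0.56,1],[0,125,0,0,0,0.7,1],[0,155,0,0,0,0.84,1],[0,185,0,0,0,0.98,1],[0,215,0,0,0,1.12,1],[0,245,0,0,0,1.26,1],[0,275,0,0,0,1.4,1],[0,305,0,0,0,1.54,1],[0,335,0,0,0,1.68,1]]]'

```text
time_s: 39.15
ee_pos: [0.5211, -0.0118, 0.2616]
eef_rot: [-3.14, 0.0, 1.331]
force: [0.2, -0.0, -1.6]
grip_width: 0.0153
grip_force: 49.9
```

```bash
python3 - <<'E'
from h import *
o=ctrl.get_obs();print(o['ee_pos'],o['eef_rot'],o['qpos'][5]);print(mv([.527,.0335,.190],[np.pi,0,.087]))
E
```

```text
[ 0.52113057 -0.01183053  0.2615565 ] [-3.14047075e+00  2.45694477e-04  1.33105415e+00] 0.14682542706672783
[45.4, -5.0, 71.6, -0.0008, 0.0009, 1.2441]
```

>>> arm_command --plan '[[[5,-1,0,0,0,0.14,1],[10,-1,0,0,0,0.28,1],[15,-2,0,0,0,0.42,1],[20,-2,0,0,0,0.56,1],[25,-3,0,0,0,0.7,1],[30,-4,0,0,0,0.84,1],[35,-4,0,0,0,0.98,1],[40,-5,20,0,0,1.12,1],[45,-5,40,0,0,1.244,1],[45,-5,60,0,0,1.244,1],[45,-5,68,0,0,1.244,1],[45,-5,68,0,0,1.244,1]]]'

```text
time_s: 40.35
ee_pos: [0.5265, 0.0318, 0.193]
eef_rot: [-3.141, 0.002, 0.093]
force: [1.0, -0.5, -1.7]
grip_width: 0.0154
grip_force: 49.9
```

>>> arm_command --plan '[[[0,0,0,0,0,0,1],[0,0,0,0,0,0,1]]]'

```text
time_s: 40.55
ee_pos: [0.5275, 0.0318, 0.1949]
eef_rot: [3.141, -0.001, 0.093]
force: [0.0, -0.6, -1.4]
grip_width: 0.0153
grip_force: 49.9
```

```bash
cat >> hand.py <<'E'
def align(hole,tag):
    o=ctrl.get_obs();R0=R.from_euler('xyz',o['eef_rot']);p,d,i=look('wrist');np.savez(tag,p=p,d=d,w=i['world_to_cam'])
    print(o['time_s'],o['ee_pos'].round(4),o['eef_rot'].round(4),o['force'].round(1))
    T=R0.inv().apply(cloud(i,d).reshape(-1,3)-o['ee_pos']).reshape(400,640,3)*1000
    h=cv2.cvtColor(p,cv2.COLOR_BGR2HSV);br=(h[...,0]>11)&(h[...,0]<32)&(h[...,1]>110)&(abs(T[...,2])<30)&(abs(T[...,1])<14)
    top=br&(T[...,2]<np.percentile(T[br][:,2],5)+3);zt=np.median(T[top][:,2])
    for v in range(230,246,2): print(v,T[v,319:323].mean(0).round(1),end=' ')
    print('\ntop z',zt.round(1),'x',np.percentile(T[top][:,0],[2,98]).round(1),'y',np.percentile(T[top][:,1],[2,98]).round(1))
    g=proj(i,[[*hole,.1115]])[0];print('pred px',g.round(1))
    g8=cv2.resize(cv2.cvtColor(p,cv2.COLOR_BGR2GRAY),None,fx=1,fy=1)
    x0,y0=int(g[0])-16,int(g[1])-14
    w=cv2.resize(g8[y0:y0+28,x0:x0+32],None,fx=8,fy=8,interpolation=cv2.INTER_CUBIC)
    b=(w<110).astype(np.uint8);b[:, :40]=0;b[:,-40:]=0
    n,l,s,ce=cv2.connectedComponentsWithStats(b);
    for k in range(1,n):
        if s[k,4]>2000:
            e=np.array([s[k,0],s[k,1],s[k,0]+s[k,2],s[k,1]+s[k,3]])/8.+[x0,y0,x0,y0]-.5
            c=[(e[0]+e[2])/2,(e[1]+e[3])/2];P=R0.inv().apply(plane(i,[c,[c[0],e[1]],[c[0],e[3]]],.1115)-o['ee_pos'])*1000
            print('dark',e.round(1),'tool',P[:,:2].round(1).tolist())
E
python3 - <<'E'
from hand import *
align((.5249,.0337),'w11.npz')
E
```

```text
40.55 [0.5275 0.0318 0.1949] [ 3.1414e+00 -1.4000e-03  9.3000e-02] [ 0.  -0.6 -1.4]
230 [ 6.5 -1.3  1.5] 232 [ 6.3 -1.3 -1.4] 234 [ 23.   -1.1 -48.5] 236 [ 6.  -1.3 -7.4] 238 [ 5.5 -1.2 -9.1] 240 [  4.7  -1.2 -10.3] 242 [  3.6  -1.2 -10.7] 244 [  2.7  -1.2 -11.4] 
top z -10.8 x [-9.5  5.7] y [-9.   6.5]
pred px [319.7 207.2]
dark [311.2 200.  329.1 215.9] tool [[-3.2, -1.7], [3.9, -1.7], [-10.5, -1.7]]
```

>>> arm_command --plan '[[[-0.1,-1.2,0,0,0,0.006,1],[-0.1,-1.2,8,0,0,0.006,1],[-0.1,-1.2,14,0,0,0.006,1],[-0.1,-1.2,18,0,0,0.006,1],[-0.1,-1.2,21,0,0,0.006,1],[-0.1,-1.2,23,0,0,0.006,1],[-0.1,-1.2,24,0,0,0.006,1],[-0.1,-1.2,24,0,0,0.006,1]]]'

```text
time_s: 41.4
ee_pos: [0.527, 0.033, 0.1699]
eef_rot: [3.142, 0.0, 0.087]
force: [0.9, -0.3, -2.2]
grip_width: 0.0156
grip_force: 49.9
```

In the hole mouth with no contact force. Continue.

>>> arm_command --plan '[[[0,0,3,0,0,0,1],[0,0,6,0,0,0,1],[0,0,9,0,0,0,1],[0,0,12,0,0,0,1],[0,0,12,0,0,0,1]]]'

```text
time_s: 41.9
ee_pos: [0.5267, 0.033, 0.1574]
eef_rot: [-3.142, 0.001, 0.087]
force: [-0.4, 0.2, -1.7]
grip_width: 0.0154
grip_force: 49.9
```

>>> arm_command --plan '[[[0.2,0,5,0,0,0,1],[0.2,0,10,0,0,0,1],[0.2,0,15,0,0,0,1],[0.2,0,20,0,0,0,1],[0.2,0,24,0,0,0,1],[0.2,0,26,0,0,0,1],[0.2,0,28,0,0,0,1],[0.2,0,28,0,0,0,1]]]'

```text
time_s: 42.7
ee_pos: [0.5273, 0.0331, 0.1303]
eef_rot: [3.142, -0.0, 0.087]
force: [-1.4, 0.1, 1.4]
grip_width: 0.0156
grip_force: 49.9
```

>>> arm_command --plan '[[[0,0,1,0,0,0,1],[0,0,2,0,0,0,1],[0,0,2,0,0,0,1]]]'

```text
time_s: 43.0
ee_pos: [0.5276, 0.0331, 0.1299]
eef_rot: [3.141, -0.002, 0.087]
force: [-8.6, -0.1, 19.9]
grip_width: 0.0153
grip_force: 50.0
```

>>> arm_command --plan '[[[0,0,-1,0,0,0,0.5],[0,0,-1,0,0,0,0.5],[0,0,-1,0,0,0,0.5],[0,0,-30,0,0,0,0.5],[0,0,-60,0,0,0,0.5],[0,0,-60,0,0,0,0.5],[0,0,-60,0,0,0,0.5]]]'

```text
time_s: 43.7
ee_pos: [0.5272, 0.0331, 0.1878]
eef_rot: [3.142, -0.0, 0.087]
force: [0.4, -0.1, 0.1]
grip_width: 0.0236
grip_force: 0.0
```

```bash
python3 - <<'E'
from hand import *
world_brass()
E
```

```text
43.7 [0.52717716 0.03305691 0.18778471] [ 3.14154182e+00 -4.75476919e-04  8.69417536e-02]
[181. 212.] 645 top 0.1412 [0.5155 0.1465 0.1399] x [0.5071 0.5313] y [0.1401 0.1544]
[320. 212.] 626 top 0.1419 [0.5254 0.0346 0.1407] x [0.5177 0.5417] y [0.0279 0.0414]
```

>>> arm_command --plan '[[[20,0,0,0,0,0,1],[47,0,0,0,0,0,1],[47,0,20,0,0,0,1],[47,0,40,0,0,0,1],[47,0,50,0,0,0,1],[47,0,60,0,0,0,1],[47,0,70,0,0,0,1],[47,0,80,0,0,0,1],[47,0,90,0,0,0,1],[47,0,98,0,0,0,1],[47,0,98,0,0,0,1],[47,0,60,0,0,0,1]]]'

```text
time_s: 44.95
ee_pos: [0.571, 0.0371, 0.1233]
eef_rot: [-3.141, 0.01, 0.087]
force: [0.3, -0.4, 0.5]
grip_width: 0.0003
grip_force: 0.0
```

>>> arm_command --plan '[[[0,0,-40,0,0,0,1],[0,0,-90,0,0,0,1],[0,0,-125,0,0,0,0.1],[-40,0,-130,0,0,0,0.1],[-60,0,-130,0,0,0,0.1],[-60,0,-130,0,0,0,0.1]]]'

```text
time_s: 45.55
ee_pos: [0.5125, 0.0318, 0.258]
eef_rot: [3.142, 0.0, 0.087]
force: [0.3, 0.2, 0.1]
grip_width: 0.0291
grip_force: 0.0
```

```bash
python3 - <<'E'
from hand import *
p,d,i=world_brass();np.savez('w12.npz',p=p,d=d,w=i['world_to_cam'])
ring(p,d,i,(.5252,.0340)); print(ctrl.get_obs()['qpos'][5])
E
```

```text
45.55 [0.51253438 0.03182972 0.25802439] [3.14156012e+00 2.17342618e-04 8.68674339e-02]
[207. 179.] 455 top 0.1419 [0.5145 0.1476 0.1406] x [0.507  0.5309] y [0.1403 0.1544]
[320. 177.] 355 top 0.1422 [0.5253 0.0346 0.1408] x [0.5176 0.5416] y [0.0282 0.0411]
-30 6 x [14.2 14.3 14.4] y [-14.4  16.5]
-18 21 x [14.4 21.  21.1] y [-18.8  20.8]
-12 35 x [14.2 20.6 21. ] y [-18.7  15.4]
-6 108 x [14.2 17.9 20.7] y [-10.3  11.6]
0 32 x [14.1 17.2 19.7] y [-10.6  13.8]
6 11 x [14.3 14.4 15.5] y [-11.9  10.7]
1.4748366972945346
```

>>> arm_command --plan '[[[0,20,0,0,0,-0.14,0.1],[0,45,0,0,0,-0.28,0.1],[0,70,0,0,0,-0.42,0.1],[0,95,0,0,0,-0.56,0.1],[0,120,0,0,0,-0.7,0.1],[0,145,0,0,0,-0.84,0.1],[-10,170,0,0,0,-0.98,0.1],[-20,195,0,0,0,-1.12,0.1],[-30,220,0,0,0,-1.26,0.1],[-40,245,0,0,0,-1.4,0.1],[-50,270,0,0,0,-1.54,0.1],[-60,300,0,0,0,-1.68,0.1]]]'

```text
time_s: 46.8
ee_pos: [0.4806, -0.2732, 0.2571]
eef_rot: [-3.141, -0.001, 1.773]
force: [-0.2, 0.4, 0.5]
grip_width: 0.0423
grip_force: 0.0
```

```bash
python3 - <<'E'
from h import *
o=ctrl.get_obs();print(o['ee_pos'],o['eef_rot'],o['qpos'][5]);print(mv([.45,-.335,.2],[np.pi,0,3.15]))
E
```

```text
[ 0.48057976 -0.27316802  0.25706189] [-3.14075488e+00 -9.56002353e-04  1.77313586e+00] -0.785520637751927
[-54.5, -42.3, 57.0, -0.0, -0.0014, -1.3769]
```

>>> arm_command --plan '[[[-6,-5,5,0,0,-0.14,0.1],[-12,-10,10,0,0,-0.28,0.1],[-18,-14,15,0,0,-0.42,0.1],[-24,-18,20,0,0,-0.56,0.1],[-30,-22,25,0,0,-0.7,0.1],[-36,-27,30,0,0,-0.84,0.1],[-42,-32,40,0,0,-0.98,0.1],[-48,-37,50,0,0,-1.12,0.1],[-54,-42,57,0,0,-1.26,0.1],[-54,-42,57,0,0,-1.377,0.1],[-54,-42,57,0,0,-1.377,0.1],[-54,-42,57,0,0,-1.377,0.1]]]'

```text
time_s: 48.0
ee_pos: [0.4501, -0.3334, 0.2004]
eef_rot: [3.141, -0.001, 3.14]
force: [-0.1, -0.4, -0.1]
grip_width: 0.0423
grip_force: 0.0
```

```bash
python3 - <<'E'
from hand import *
rackpins();print(mv([.4005,-.3392,.0675],[np.pi,0,3.15]))
E
```

```text
48.0 [ 0.45006453 -0.33337494  0.20036026] [ 3.14099945e+00 -6.28008785e-04  3.14041416e+00] -2.272586565020159
[312. 142.] 384 271 top [ 0.3983 -0.3408  0.0792] x [0.3904 0.4065] y [-0.3477 -0.3333]
[49.5, -6.0, 133.1, 0.0003, -0.0004, -0.0092]
```

>>> arm_command --plan '[[[25,-3,30,0,0,-0.02,0.1],[50,-6.3,60,0,0,-0.03,0.1],[50,-6.3,90,0,0,-0.03,0.1],[50,-6.3,115,0,0,-0.03,0.1],[50,-6.3,128,0,0,-0.03,0.1],[50,-6.3,133,0,0,-0.03,0.1],[50,-6.3,133,0,0,-0.03,1],[50,-6.3,133,0,0,-0.03,1],[50,-6.3,133,0,0,-0.03,1],[50,-6.3,133,0,0,-0.03,1],[50,-6.3,133,0,0,-0.03,1],[50,-6.3,133,0,0,-0.03,1]]]' --squeeze 50

```text
time_s: 49.25
ee_pos: [0.4002, -0.3399, 0.0686]
eef_rot: [-3.141, 0.001, -3.109]
force: [1.2, 1.1, 7.0]
grip_width: 0.0154
grip_force: 49.8
```

>>> arm_command --plan '[[[0,0,0,0,0,0,1],[0,0,-15,0,0,0,1],[0,0,-40,0,0,0,1],[0,0,-80,0,0,0,1],[0,0,-120,0,0,0,1],[0,0,-160,0,0,0,1],[0,0,-194,0,0,0,1],[0,0,-194,0,0,0,1]]]'

```text
time_s: 50.05
ee_pos: [0.4006, -0.3405, 0.2664]
eef_rot: [-3.136, 0.005, -3.109]
force: [1.4, -0.0, -2.9]
grip_width: 0.0154
grip_force: 49.7
```

```bash
python3 - <<'E'
from h import *
o=ctrl.get_obs();print(o['ee_pos'],o['eef_rot'],o['qpos'][5]);print(mv([.537,-.0815,.262],[np.pi,0,.087]))
E
```

```text
[ 0.40063481 -0.3405254   0.26640361] [-3.13647376  0.00476393 -3.10920498] -2.377242076702304
[-144.7, 254.5, 3.8, 0.0071, 0.0081, 3.0869]
```

>>> arm_command --plan '[[[-5,10,0,0,0,0.14,1],[-10,20,0,0,0,0.28,1],[-18,32,0,0,0,0.42,1],[-26,44,0,0,0,0.56,1],[-34,58,0,0,0,0.7,1],[-42,72,0,0,0,0.84,1],[-50,88,0,0,0,0.98,1],[-60,104,0,0,0,1.12,1],[-70,120,0,0,0,1.26,1],[-80,140,0,0,0,1.4,1],[-90,160,0,0,0,1.54,1],[-100,180,0,0,0,1.68,1]]]'

```text
time_s: 51.25
ee_pos: [0.4939, -0.1556, 0.2607]
eef_rot: [-3.14, -0.0, 1.488]
force: [0.4, -0.4, -1.9]
grip_width: 0.0157
grip_force: 49.7
```

```bash
python3 - <<'E'
from h import *
o=ctrl.get_obs();print(o['ee_pos'],o['eef_rot'],o['qpos'][5]);print(mv([.537,-.0815,.195],[np.pi,0,.087]))
E
```

```text
[ 0.49388727 -0.15562689  0.26068087] [-3.13983354e+00 -4.20593799e-04  1.48805247e+00] -0.29318180632795915
[77.4, 37.0, 65.6, -0.0018, 0.0009, 1.4011]
```

>>> arm_command --plan '[[[8,4,0,0,0,0.14,1],[16,8,0,0,0,0.28,1],[24,12,0,0,0,0.42,1],[32,16,0,0,0,0.56,1],[40,20,0,0,0,0.7,1],[48,24,0,0,0,0.84,1],[56,28,0,0,0,0.98,1],[64,32,0,0,0,1.12,1],[72,35,20,0,0,1.26,1],[77,37,45,0,0,1.401,1],[77,37,65,0,0,1.401,1],[77,37,65,0,0,1.401,1]]]'

```text
time_s: 52.45
ee_pos: [0.5352, -0.0822, 0.1934]
eef_rot: [-3.14, 0.006, 0.093]
force: [0.6, -0.3, -0.4]
grip_width: 0.0154
grip_force: 49.7
```

>>> arm_command --plan '[[[0,0,0,0,0,0,1],[0,0,0,0,0,0,1]]]'

```text
time_s: 52.65
ee_pos: [0.537, -0.0828, 0.1979]
eef_rot: [3.141, -0.001, 0.093]
force: [0.2, 1.1, -1.6]
grip_width: 0.0155
grip_force: 49.7
```

```bash
python3 - <<'E'
from hand import *
align((.5349,-.0809),'w13.npz')
p,d,i=load('w13.npz');g=cv2.cvtColor(p,cv2.COLOR_BGR2GRAY)
for v in range(195,221,2): print(v,g[v,300:346:2].tolist())
E
```

```text
52.65 [ 0.537  -0.0828  0.1979] [ 3.1412e+00 -1.2000e-03  9.3200e-02] [ 0.2  1.1 -1.6]
230 [ 6.3 -1.3  2.1] 232 [ 6.3 -1.2 -1.6] 234 [ 6.3 -1.2 -4.8] 236 [ 6.1 -1.2 -7.5] 238 [ 5.7 -1.2 -9.6] 240 [  4.9  -1.2 -10.7] 242 [  3.7  -1.2 -10.8] 244 [  2.6  -1.2 -11.2] 
top z -11.1 x [-8.7  5.9] y [-9.   6.5]
pred px [319.7 205.7]
dark [310.8 197.9 328.6 215.8] tool [[-3.0, -2.1], [5.1, -2.1], [-11.3, -2.1]]
195 [65, 65, 68, 115, 153, 158, 158, 157, 156, 153, 152, 154, 155, 154, 152, 148, 137, 116, 108, 89, 69, 67, 67]
197 [63, 65, 67, 116, 155, 160, 158, 154, 147, 136, 135, 145, 151, 154, 150, 149, 132, 113, 118, 109, 94, 93, 83]
199 [63, 63, 69, 117, 157, 158, 153, 131, 101, 81, 79, 94, 126, 146, 150, 150, 123, 89, 111, 116, 117, 118, 115]
201 [65, 65, 70, 117, 155, 155, 133, 89, 69, 67, 67, 68, 85, 124, 148, 150, 119, 75, 93, 113, 115, 115, 115]
203 [64, 64, 69, 117, 154, 151, 112, 73, 69, 68, 68, 69, 74, 104, 143, 149, 120, 73, 80, 97, 99, 102, 112]
205 [65, 65, 70, 116, 153, 150, 104, 77, 75, 72, 73, 74, 78, 100, 139, 150, 121, 73, 66, 65, 64, 68, 87]
207 [67, 66, 69, 116, 152, 150, 113, 81, 79, 79, 80, 79, 81, 109, 144, 151, 121, 72, 64, 45, 38, 64, 104]
209 [69, 65, 69, 116, 152, 151, 133, 98, 80, 79, 80, 79, 91, 127, 148, 152, 121, 72, 64, 45, 63, 106, 130]
211 [89, 71, 71, 113, 149, 153, 142, 111, 84, 81, 79, 79, 94, 122, 146, 151, 119, 75, 74, 82, 110, 131, 141]
213 [114, 102, 100, 110, 130, 134, 112, 93, 91, 91, 90, 89, 90, 91, 118, 133, 117, 109, 117, 123, 133, 142, 141]
215 [131, 131, 133, 129, 124, 118, 105, 111, 116, 118, 119, 121, 120, 110, 106, 127, 135, 143, 149, 149, 144, 140, 123]
217 [138, 145, 148, 146, 144, 138, 127, 137, 142, 144, 144, 142, 140, 130, 119, 144, 156, 157, 155, 151, 139, 118, 77]
219 [119, 129, 136, 140, 144, 139, 133, 150, 158, 157, 153, 150, 147, 135, 121, 136, 145, 136, 127, 116, 91, 55, 21]
```

>>> arm_command --plan '[[[0.5,-1.5,0,0,0,0.006,1],[0.5,-1.5,10,0,0,0.006,1],[0.5,-1.5,17,0,0,0.006,1],[0.5,-1.5,21,0,0,0.006,1],[0.5,-1.5,24,0,0,0.006,1],[0.5,-1.5,26,0,0,0.006,1],[0.5,-1.5,27,0,0,0.006,1],[0.5,-1.5,27,0,0,0.006,1]]]'

```text
time_s: 53.5
ee_pos: [0.5371, -0.0811, 0.1699]
eef_rot: [3.142, -0.0, 0.087]
force: [0.1, -0.4, -1.4]
grip_width: 0.0155
grip_force: 49.7
```

>>> arm_command --plan '[[[0,0,3,0,0,0,1],[0,0,6,0,0,0,1],[0,0,9,0,0,0,1],[0,0,12,0,0,0,1],[0,0,12,0,0,0,1]]]'

```text
time_s: 54.0
ee_pos: [0.537, -0.0814, 0.1574]
eef_rot: [3.141, 0.0, 0.087]
force: [2.1, -5.3, -3.9]
grip_width: 0.0156
grip_force: 49.6
```

>>> arm_command --plan '[[[0.3,0.6,5,0,0,0,1],[0.3,0.6,10,0,0,0,1],[0.3,0.6,15,0,0,0,1],[0.3,0.6,20,0,0,0,1],[0.3,0.6,24,0,0,0,1],[0.3,0.6,26,0,0,0,1],[0.3,0.6,28,0,0,0,1],[0.3,0.6,29,0,0,0,1]]]'

```text
time_s: 54.8
ee_pos: [0.5376, -0.0815, 0.1299]
eef_rot: [-3.141, -0.001, 0.087]
force: [-6.4, -0.1, 16.8]
grip_width: 0.0151
grip_force: 49.8
```

>>> arm_command --plan '[[[0,0,0.5,0,0,0,1],[0,0,1,0,0,0,1]]]'

```text
time_s: 55.0
ee_pos: [0.5377, -0.0815, 0.1297]
eef_rot: [3.141, -0.001, 0.087]
force: [-9.0, -0.2, 21.2]
grip_width: 0.0153
grip_force: 49.9
```

>>> arm_command --plan '[[[0,0,-2,0,0,0,0.5],[0,0,-2,0,0,0,0.5],[0,0,-2,0,0,0,0.5],[0,0,-30,0,0,0,0.5],[0,0,-61,0,0,0,0.5],[0,0,-61,0,0,0,0.5],[0,0,-61,0,0,0,0.5]]]'

```text
time_s: 55.7
ee_pos: [0.5374, -0.0816, 0.1887]
eef_rot: [-3.142, -0.0, 0.087]
force: [0.2, 0.5, -0.4]
grip_width: 0.0238
grip_force: 0.0
```

>>> arm_command --plan '[[[20,0,0,0,0,0,1],[47,0,0,0,0,0,1],[47,0,20,0,0,0,1],[47,0,40,0,0,0,1],[47,0,50,0,0,0,1],[47,0,60,0,0,0,1],[47,0,70,0,0,0,1],[47,0,80,0,0,0,1],[47,0,90,0,0,0,1],[47,0,98,0,0,0,1],[47,0,98,0,0,0,1],[47,0,60,0,0,0,1]]]'

```text
time_s: 56.9
ee_pos: [0.5814, -0.0773, 0.1241]
eef_rot: [-3.139, 0.01, 0.087]
force: [0.3, 0.8, -0.3]
grip_width: 0.0002
grip_force: 0.0
```

>>> arm_command --plan '[[[0,0,-40,0,0,0,1],[0,0,-90,0,0,0,1],[0,0,-130,0,0,0,1],[-40,-40,-150,0,0,0,1],[-80,-80,-150,0,0,0,1],[-110,-115,-150,0,0,0,1],[-110,-115,-150,0,0,0,1],[-110,-115,-150,0,0,0,1]]]'

```text
time_s: 57.7
ee_pos: [0.464, 0.0282, 0.279]
eef_rot: [3.141, -0.0, 0.089]
force: [0.2, 0.1, 0.4]
grip_width: 0.0005
grip_force: 0.0
```

```bash
python3 - <<'E'
from hand import *
p,d,i=world_brass();np.savez('w14.npz',p=p,d=d,w=i['world_to_cam'])
cv2.imwrite('pics/fin.png',p)
for h in((.5352,-.0805),(.5252,.0340),(.5150,.1480)): print(h);ring(p,d,i,h)
C=cloud(i,d);hs=cv2.cvtColor(p,cv2.COLOR_BGR2HSV);m=(hs[...,0]>105)&(hs[...,0]<125)&(hs[...,1]>130)&(C[...,2]>.05)&(C[...,1]>.2)
q=C[m];print('lid',len(q),cv2.minAreaRect(q[:,:2].astype(np.float32)*1000),np.percentile(q[:,2],[1,50,99]))
E
```

```text
57.7 [0.4640032  0.02821504 0.27902845] [ 3.14146831e+00 -3.33676927e-04  8.86968917e-02]
[211. 128.] 323 top 0.1416 [0.514  0.1479 0.1404] x [0.5067 0.5303] y [0.1405 0.1547]
[320. 128.] 185 top 0.1417 [0.5247 0.0356 0.1404] x [0.5162 0.5406] y [0.0284 0.0417]
[431. 128.] 332 top 0.1417 [ 0.5353 -0.0791  0.1402] x [0.5277 0.5512] y [-0.0866 -0.0714]
(0.5352, -0.0805)
-18 4 x [14.5 17.2 19.8] y [12.4 20.6]
-12 19 x [14.3 17.7 21. ] y [-11.  22.]
-6 74 x [14.6 18.7 20.9] y [-8.8 14.9]
0 25 x [14.3 18.7 20.8] y [-10.9  17.8]
6 21 x [14.3 14.4 17.5] y [-11.1  14.7]
(0.5252, 0.034)
-12 17 x [16.  18.1 21.2] y [-11.6  12.8]
-6 80 x [14.9 19.  21.1] y [-9.2 11.5]
0 30 x [14.7 17.9 21. ] y [-13.8  15. ]
6 9 x [14.7 14.7 15.9] y [-8.7 12.9]
(0.515, 0.148)
-18 4 x [14.4 16.1 18.7] y [-19.5 -10.8]
-12 21 x [14.5 17.7 19.9] y [-11.3  11.6]
-6 54 x [14.5 17.7 19.9] y [-9.2  8.5]
0 25 x [14.7 18.7 19.8] y [-4.7  3.7]
6 5 x [14.6 16.5 16.5] y [-5.5 -2.2]
lid 11221 ((441.0984802246094, 349.28619384765625), (147.91734313964844, 150.9369354248047), 8.653718948364258) [0.05242108 0.05985557 0.061851  ]
```

View pics/fin.png

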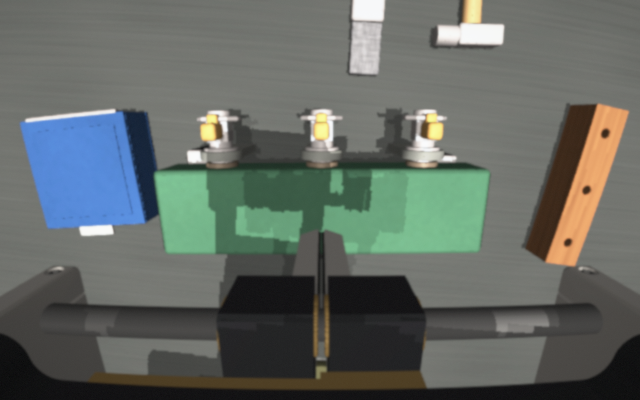

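The final view shows all three heads home at (211,128), (320,128) and (431,128), with the rings down round the studs. The tin has been nudged aside but its lid is still shut, and the bystanders are in place. I check the lid slope, then hand in.

```bash
python3 - <<'E'
from h import *
p,d,i=look('wrist');C=cloud(i,d);hs=cv2.cvtColor(p,cv2.COLOR_BGR2HSV);m=(hs[...,0]>105)&(hs[...,0]<125)&(hs[...,1]>130)&(C[...,2]>.056)&(C[...,1]>.2)
q=C[m];s=np.linalg.lstsq(np.c_[q[:,:2],np.ones(len(q))],q[:,2],rcond=None)[0];print(s)
if abs(s[0])<.04 and abs(s[1])<.04: print(ctrl.hand_in())
E
```

```text
[-0.00050892  0.00168834  0.0595198 ]
the job is handed in; nothing more can be done
None
```

The job is handed in; the system gave no verdict. By the last camera checks, the only plug present is in the shut tin, and all three linchpins are home with their rings shut. The tin was knocked about 25 mm aside while the arm was away, and its lid stayed shut and level.

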